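Set up the swivel pen stand

ROBOT

A 6-joint arm with a two-finger parallel gripper is mounted at the origin on the work surface. World frame = base frame: x ahead of the robot, y to its left, z up, the work surface at z = 0. Lengths are in m, angles in degrees, forces in N, time in s.
With the tool pointing down it reaches from about 0.35 to 0.875 m from the base axis. Payload 4.2 kg.
Tool frame: the origin (TCP) lies midway between the tips of the shut fingers; the grasp point (between the pads) lies 19 mm behind it; z points along the fingers, y is the line along which they close (so a half turn about z gives the same grasp; the last joint's range is limited). The gripper opens to 87 mm and grips with 3 to 60 N. Pads are 19 mm wide; open, the fingers measure 117 mm over their backs; the gripper's body (75 mm by 190 mm) begins 51 mm behind the grasp point.
Start: joints at [89.989, 22.042, 0.453, 0, -68.411, -14.817], TCP at [0.16, 0.604, 0.223] pointing down, gripper open.
Joint ranges: [-179.83, 179.83], [-69.29, 118.12], [-61.27, 80.66], [-181.25, 117.63], [-171.15, -9.14], [-177.46, 177.46]. Speed limits (degrees/s): [159.86, 159.86, 180, 180, 180, 180].

INTERFACE

Orientations are given as a 3x3 rotation matrix whose columns are the frame's x, y, z axes.
In Python, from station import sense, capture, camera_params, finish_job gives the robot as it stands.
- The arm moves only by the tool drive_tool, never from a script. Its argument "rows" is a list of rows, each an object of numbers: "tx", "ty", "tz": the shift along the tool's x, y, z in cm; "ax", "ay", "az": the turn, a rotation vector about the tool's x, y, z in rad; "claw": the finger opening in cm, from 0 to 8.7. In form: [{"tx": .., "ty": .., "tz": .., "ax": .., "ay": .., "az": .., "claw": ..}, ...]. A call has 1 to 10 rows; each row shifts and turns the commanded pose from where the row before left it, along the tool's axes as they then stand; what a row does not reach is not made up. A row lasts 1/12 s, in which the tool goes at most 41.7 mm and 7.16 degrees, less where a joint would pass 70% of its speed; a pose out of reach is approached as far as the arm can. A call with a gripper value outside its range is refused whole. The fingers move at their own pace and stop on an object; the grip force is fixed at half the most. Time passes only in rows, so rows that do not move let the fingers close. It gives the time, the measured TCP pose, the force, the opening and the grip force at its end, in the units of the state.
- sense(): the state, without advancing time (a new reading comes with each control period).
- capture(name): name is "scene" or "top" or "wrist"; returns (picture, depth): 400x640x3 uint8, red, green, blue; 400x640 float32, m along the optical axis (not along the pixel's ray), 0 where there is no reading.
- camera_params(name): a dict with "intrinsics" (3x3 intrinsics, pixels), "R" (3x3) and "t" (3): a world point X has camera coordinates R X + t; the wrist camera has in their place "tool_from_camera" (4x4, takes a point from camera to tool coordinates, whose origin is the TCP and whose axes are the flange's). Camera axes: x right, y down, z forward; pixel columns grow to the right and rows downward; lengths in m; the calibration is good to about 2 mm. A picture is of the moment at which its call begins: read the wrist's pose just before it. camera_params takes no time and is no camera call.
- finish_job(): hands the job in; it is judged then, once.
The state is a dict: "time_s": time; "joints": joint angles; "joint_velocities": joint speeds; "effort": joint torques, N m; "tcp_pos": TCP position; "ee_rot": TCP orientation; "wrist_force": force on the tool from outside, world axes, zero at the start; "moment": the same for the moment, N m; "gripper_width": opening from 0.0 (shut) to 1.0 (fully open); "gripper_force": force on a finger pad.
Only numpy, scipy, OpenCV 4.12 (cv2) and the standard library are available. Lean on these libraries where they do the work, as an engineer would, in place of code of your own. Each camera call takes 0.05 s, during which the arm holds its last target. There are 200 camera calls.

TASK

Set up the swivel stand on the desk: first lower the stand's socket head onto the ball of the desk base until it sits fully home, then press its latch lever fully down, then lay the wooden pen block flat on the head's top plate, holes up and flush with its edges all round. Last, move every etching needle from the drying rack into the block, one to a hole, tip down and pushed to the bottom. Leave the other things on the desk alone.

Things in the scene. Friction and masses are not known exactly. Their poses are not given: they have to be found in the camera images.
- ball (a point): centre of the 36 mm steel ball on the fixed round base, 50 mm above the desk. Base: foot disc 112 mm across, 10 mm high; on it a collar 90 mm across with its flat top 24 mm above the desk; a 16 mm neck carries the ball. Position varies.
- head_c (a point): the stand's loose socket head, grey with an aluminium top plate (14 mm thick), 0.8 kg, upright: its centre, 30 mm above its underside, 30 mm below its flat top. 132 (x) by 54 (y) by 60 mm (z up). Grip its flat long sides at y = +-27 mm, at x = 0. Socket below, open underneath, about 40 mm square inside. Its -x side carries the latch lever. Starts left or right of the base.
- socket (a point): point in the head where the ball centre lies when the head is fully home: on its centre line, 26 mm above its underside (4 mm below head_c). Fully home, the underside rests on the base's collar. The head may stand in any yaw on the ball.
- latch (a joint): angle of the head's steel latch lever: 0 = up, 0.70 = fully down (a claw then lies under the ball). Stiff, stays where left; 2 N down on the tab moves it. Hinge along the head's y at head x = -28 mm, 28 mm above the underside; two thin arms, 66 mm apart over all, run outside the head's sides to the tab at its -x end.
- latch_tab (a point): middle of the top face of the lever's press tab, a steel plate 28 mm long, 66 mm wide, 5 mm thick. Up: slopes up 0.49 rad, this point 63 mm above the head's underside, 84 mm out from its centre, outer edge 14 mm farther along; fully down: slopes 0.21 rad below level, this point 19 mm above the underside, 93 mm out.
- block_c (a point): centre of the loose pale wooden pen block, 132 (x) by 54 (y) by 30 mm (z up), 0.3 kg, flat on the desk, holes up. Same outline as the head's top plate; it lies flush either way round. Along the middle of its x a row of five round holes, 10 mm wide, 24 mm deep (6 mm of wood below), 28 mm apart.
- hole0 (a point): centre of the mouth of hole 0 of the pen block, in its top face, at block x = -56 mm
- hole1 (a point): centre of the mouth of hole 1 of the pen block, in its top face, at block x = -28 mm
- hole2 (a point): centre of the mouth of hole 2 of the pen block, in its top face, at block x = 0 mm
- hole3 (a point): centre of the mouth of hole 3 of the pen block, in its top face, at block x = 28 mm
- hole4 (a point): centre of the mouth of hole 4 of the pen block, in its top face, at block x = 56 mm
- rack: darker wooden drying rack, loose on the desk, 0.5 kg, 165 mm (its x) by 44 mm (its y) by 40 mm high, origin at the centre of its underside; five 9 mm holes, 30 mm deep, 32 mm apart along its x, in which the needles stand upright (leaning up to 0.1 rad if it is knocked). Some are empty. Position and yaw vary.
- needle0_grip (a point): etching needle (three to five are there), standing upright in the rack: the middle of its dark wooden handle, 75 mm above its tip. Whole length 105 mm: handle 12 mm thick and 60 mm long at the top, steel shaft 8 mm thick and 45 mm long below, its last 5 mm tapering to a flat 5 mm tip. 35 g. z axis points from tip to handle.
- needle1_grip (a point): etching needle (three to five are there), standing upright in the rack: the middle of its dark wooden handle, 75 mm above its tip. Whole length 105 mm: handle 12 mm thick and 60 mm long at the top, steel shaft 8 mm thick and 45 mm long below, its last 5 mm tapering to a flat 5 mm tip. 35 g. z axis points from tip to handle.
- needle2_grip (a point): etching needle (three to five are there), standing upright in the rack: the middle of its dark wooden handle, 75 mm above its tip. Whole length 105 mm: handle 12 mm thick and 60 mm long at the top, steel shaft 8 mm thick and 45 mm long below, its last 5 mm tapering to a flat 5 mm tip. 35 g. z axis points from tip to handle.
- needle3_grip (a point): etching needle (three to five are there), standing upright in the rack: the middle of its dark wooden handle, 75 mm above its tip. Whole length 105 mm: handle 12 mm thick and 60 mm long at the top, steel shaft 8 mm thick and 45 mm long below, its last 5 mm tapering to a flat 5 mm tip. 35 g. z axis points from tip to handle.
- needle4_grip (a point): etching needle (three to five are there), standing upright in the rack: the middle of its dark wooden handle, 75 mm above its tip. Whole length 105 mm: handle 12 mm thick and 60 mm long at the top, steel shaft 8 mm thick and 45 mm long below, its last 5 mm tapering to a flat 5 mm tip. 35 g. z axis points from tip to handle.
- ink: bystander: ink jar, 44 mm across, 55 mm high; origin at its underside (leave it alone)
- tape: bystander: roll of tape, 76 mm across, 22 mm high; origin at its underside (leave it alone)
- eraser: bystander: white eraser 55 x 24 x 14 mm; origin at its underside (leave it alone)
- glue: bystander: glue jar, 60 mm across, 60 mm high; origin at its underside (leave it alone)
- weight: bystander: brass paper weight, 52 mm across, 42 mm high; origin at its underside (leave it alone)
- brush: bystander: paint brush lying down, 180 mm long; origin at its underside (leave it alone)
- sharpener: bystander: metal sharpener 28 x 18 x 14 mm; origin at its underside (leave it alone)

How it is judged (in metres and radians):
On the way, in this order (a step that is already met when the one before it is completed fails the run):
1. the head sits fully home on the ball, its latch lever still up (horizontal distance between socket and ball below 0.005 m and z of socket in the frame of ball below 0.004 m and angle between head_c's own z axis and vertical below 0.08 rad and value of joint latch below 0.3 rad), for 0.2 s.
2. the latch lever is pressed down with the head home (horizontal distance between socket and ball below 0.005 m and z of socket in the frame of ball below 0.004 m and angle between head_c's own z axis and vertical below 0.08 rad and value of joint latch above 0.6 rad), for 0.2 s.
3. the pen block lies flush on the latched head's plate (all of step 2 and horizontal distance between block_c and head_c below 0.005 m and z of block_c in the frame of head_c between 0.041 and 0.048 m and angle between the x axis of block_c and the x axis of head_c, either way round below 0.09 rad and angle between block_c's own z axis and vertical below 0.08 rad), for 0.2 s.
4. every needle stands in a hole of the block (z of needle0_grip in the frame of block_c between 0.058 and 0.071 m and angle between each of needle0_grip, needle1_grip, needle2_grip, needle3_grip, needle4_grip's own z axis and vertical below 0.2 rad and (horizontal distance between needle0_grip and hole0 below 0.013 m or horizontal distance between needle0_grip and hole1 below 0.013 m or horizontal distance between needle0_grip and hole2 below 0.013 m or horizontal distance between needle0_grip and hole3 below 0.013 m or horizontal distance between needle0_grip and hole4 below 0.013 m) and z of needle1_grip in the frame of block_c between 0.058 and 0.071 m and (horizontal distance between needle1_grip and hole0 below 0.013 m or horizontal distance between needle1_grip and hole1 below 0.013 m or horizontal distance between needle1_grip and hole2 below 0.013 m or horizontal distance between needle1_grip and hole3 below 0.013 m or horizontal distance between needle1_grip and hole4 below 0.013 m) and z of needle2_grip in the frame of block_c between 0.058 and 0.071 m and (horizontal distance between needle2_grip and hole0 below 0.013 m or horizontal distance between needle2_grip and hole1 below 0.013 m or horizontal distance between needle2_grip and hole2 below 0.013 m or horizontal distance between needle2_grip and hole3 below 0.013 m or horizontal distance between needle2_grip and hole4 below 0.013 m) and z of needle3_grip in the frame of block_c between 0.058 and 0.071 m and (horizontal distance between needle3_grip and hole0 below 0.013 m or horizontal distance between needle3_grip and hole1 below 0.013 m or horizontal distance between needle3_grip and hole2 below 0.013 m or horizontal distance between needle3_grip and hole3 below 0.013 m or horizontal distance between needle3_grip and hole4 below 0.013 m) and z of needle4_grip in the frame of block_c between 0.058 and 0.071 m and (horizontal distance between needle4_grip and hole0 below 0.013 m or horizontal distance between needle4_grip and hole1 below 0.013 m or horizontal distance between needle4_grip and hole2 below 0.013 m or horizontal distance between needle4_grip and hole3 below 0.013 m or horizontal distance between needle4_grip and hole4 below 0.013 m)), for 0.2 s.
At the end, for the whole second after the job is handed in: Head home on the ball (within 5 mm across, 4 mm in height, upright within 0.08 rad), latch beyond 0.6 rad, block on the plate, centred within 5 mm and parallel within 0.09 rad, every needle upright (0.2 rad) in a hole, its tip at most 5 mm above the hole's bottom (all of step 3 and all of step 4); the robot touches nothing.
It fails at once if one of the other things on the desk is pushed more than 4 cm away or knocked over (distance of any of ink, tape, eraser, glue, weight, brush, sharpener from where it was at the start of the episode above 0.04 m or angle between any of ink, glue, weight's own z axis and vertical above 0.6 rad).
Of needle0, needle1, needle2, needle3, needle4 only 3 to 5 are there at a start; the rules pass over those that are not, and their reading is None.
At some moment in a run one of head, rack may be knocked a few centimetres aside while the robot is not near it.
It also fails if it takes over 210 s, if anything falls off the work surface, if the arm or the gripper's body presses on something with over 40 N, if the wrist force passes 120 N, or if a joint passes its speed limit or range.

## Working session

There is one attempt and no reset: what is moved stays moved. The work goes in short steps, Python scripts to look and compute and a tool call to move; the robot and the scene stay as the last step left them, time stands still between calls to the robot, and variables do not carry over. Pictures are saved under pics/ and viewed, at most 14 in all, crops included, and the job is handed in when it is done.

Besides the shell and the picture viewer there is one more tool, called as name([rows], argument=value, ...), one row to a line, values as JSON. drive_tool: Moves the arm, as the interface text tells. Its arguments: {"type":"object","properties":{"rows":{"type":"array"}},"required":["rows"]}

```bash
mkdir -p pics; ls; python3 - <<'E'
from station import *
import cv2,numpy as np
s=sense();print(s)
for n in("scene","top"):
    p,d=capture(n);cv2.imwrite(f"pics/{n}0.png",p[:,:,::-1]);np.savez(f"pics/{n}0.npz",p=p,d=d)
    print(n,camera_params(n))
print(camera_params("wrist"))
E
```

```text
pics
{'time_s': 0.0, 'joints': array([ 8.99901079e+01,  2.20898152e+01,  3.77251611e-01, -2.79835776e-02,
       -6.84116717e+01, -1.48154314e+01]), 'joint_velocities': array([-0.0326838 , -0.07067618, -0.03980153,  0.10952005,  0.09018298,
        0.10619726]), 'effort': array([ 1.53171575e-03, -3.90661955e+01,  1.87407500e+01,  4.21969727e+00,
        1.09793327e-02, -2.01165622e-04]), 'tcp_pos': array([0.15976501, 0.60358902, 0.22145492]), 'ee_rot': array([[ 9.66664296e-01, -2.56046737e-01, -4.54518952e-04],
       [-2.56047114e-01, -9.66661872e-01, -2.16819269e-03],
       [ 1.15792523e-04,  2.21229273e-03, -9.99997546e-01]]), 'wrist_force': array([ 0.05974205, -0.32863924,  0.74490677]), 'moment': array([ 0.04351532, -0.0224045 , -0.01348912]), 'gripper_force': 0.0, 'gripper_width': 0.9978522160261393}
scene {'intrinsics': array([[371.26184557,   0.        , 319.39089525],
       [  0.        , 371.26184557, 198.54722169],
       [  0.        ,   0.        ,   1.        ]]), 'R': array([[-0.1741966 ,  0.98470812,  0.00233626],
       [ 0.75048774,  0.13429786, -0.64709522],
    
[... 341 characters left out ...]
    [-9.99405678e-01,  5.42631331e-03, -3.40418274e-02],
       [ 3.40420917e-02, -4.36735673e-05, -9.99420399e-01]]), 't': array([0.00308262, 0.55696413, 1.09416719])}
{'intrinsics': array([[357.71798768,   0.        , 321.62810622],
       [  0.        , 357.71798768, 196.74505267],
       [  0.        ,   0.        ,   1.        ]]), 'tool_from_camera': array([[-1.28710450e-05, -9.65711639e-01, -2.59617085e-01,
         7.15410562e-02],
       [ 9.99999529e-01,  2.39572928e-04, -9.40729322e-04,
         7.55786169e-04],
       [ 9.70670480e-04, -2.59616974e-01,  9.65711181e-01,
        -1.62280230e-01],
       [ 0.00000000e+00,  0.00000000e+00,  0.00000000e+00,
         1.00000000e+00]])}
```

View pics/scene0.png

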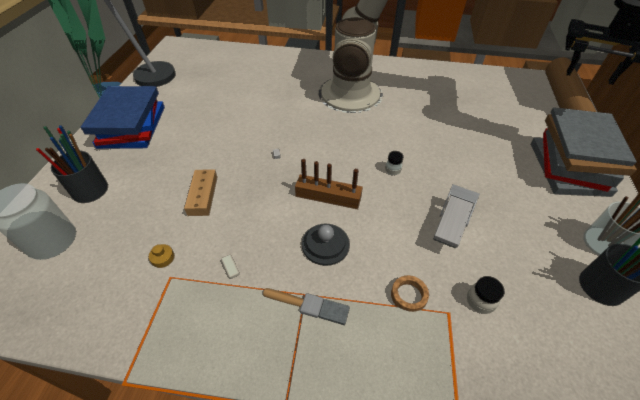

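View pics/top0.png

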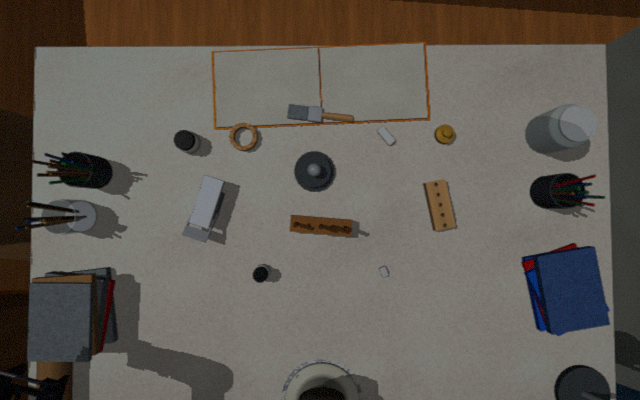

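The scene shows the base at about (326,240), the head at right (456,215) with its lever towards the robot, the block at left (200,192) and the rack (328,190) with four needles. In the top view the base is at (314,170), the head plate at (207,202), the block at (440,205) and the rack at (322,226).

```bash
cat > h.py <<'E'
import numpy as np,cv2
from station import *
def cam(n,s=None):
    c=camera_params(n);K=c["intrinsics"]
    if n=="wrist":
        T=c["tool_from_camera"];R=s["ee_rot"]@T[:3,:3];o=s["tcp_pos"]+s["ee_rot"]@T[:3,3];return K,R,o   # R: cam->world
    return K,c["R"].T,-c["R"].T@c["t"]
def cloud(d,C):
    K,R,o=C;v,u=np.mgrid[:d.shape[0],:d.shape[1]]
    P=np.stack([(u-K[0,2])/K[0,0]*d,(v-K[1,2])/K[1,1]*d,d],-1);X=P@R.T+o;X[d==0]=np.nan;return X
def plane(uv,z,C):
    K,R,o=C;uv=np.atleast_2d(uv).astype(float)
    r=np.c_[(uv[:,0]-K[0,2])/K[0,0],(uv[:,1]-K[1,2])/K[1,1],np.ones(len(uv))]@R.T
    return o+r*((z-o[2])/r[:,2])[:,None]
def proj(X,C):
    K,R,o=C;p=(np.atleast_2d(X)-o)@R@K.T;return p[:,:2]/p[:,2:]
def shot(n,name=None):
    s=sense();p,d=capture(n)
    if name:cv2.imwrite(f"pics/{name}.png",p[:,:,::-1])
    return s,p,d,cam(n,s)
def rect(mask,z,C):
    """largest contour -> world min-area rect at height z: centre, long side, short side, yaw of long axis (deg)"""
    cs=cv2.findContours(mask.astype(np.uint8),cv2.RETR_EXTERNAL,cv2.CHAIN_APPROX_NONE)[0]
    c=max(cs,key=cv2.contourArea)[:,0]
    q=plane(c,z,C)[:,:2]
    (cx,cy),(w,h),a=cv2.minAreaRect((q*1000).astype(np.float32))
    if w<h:w,h,a=h,w,a+90
    return np.round([cx,cy,w,h,(a+90)%180-90],1)
E
cat > m1.py <<'E'
from h import *
s,p,d,C=shot("top")
X=cloud(d,C);z=X[...,2]
print("desk z",np.nanmedian(z[140:300,200:440]))
def box(u0,u1,v0,v1):
    m=np.zeros(z.shape,bool);m[v0:v1,u0:u1]=1;return m
print("head",rect(box(175,235,165,250)&(z>.052),.06,C), "plate only", rect(box(175,235,165,250)&(z>.05)&(p.min(2)>110),.06,C))
print("block",rect(box(415,470,170,240)&(z>.018),.03,C))
print("rack",rect(box(280,362,205,245)&(z>.025)&(z<.05),.04,C))
m=box(285,345,145,195)&(z>.015)&(z<.03);print("collar",rect(m,.024,C))
m=box(280,375,205,245)&(z>.09);print("needles",[np.round(np.nanmean(X[l==i],0),3) for n,l in [cv2.connectedComponents(m.astype(np.uint8))] for i in range(1,n)])
b=box(285,345,145,195)&(z>.055);print("ball",np.nanmean(X[b],0))
for n,r in dict(ink=(245,275,260,288),glue=(172,203,126,156),tape=(225,262,120,154),brush=(285,357,98,126),eraser=(374,400,120,148)).items():
    print(n,np.round(np.nanmean(X[box(*r)&(z>.008)],0),3))
E
python3 m1.py
```

```text
desk z -9.281904698177357e-05
head [538.  300.7 131.6  54.7 -18.3] plate only [538.6 301.8 130.1  52.1 -18.2]
block [ 526.9 -316.4  131.9   57.3   11.5]
rack [473.5   2.7 164.6  44.2  84.9]
collar [619.8  20.   89.3  86.8  89.7]
needles [array([0.479, 0.065, 0.112]), array([0.474, 0.002, 0.114]), array([ 0.471, -0.029,  0.113]), array([ 0.468, -0.061,  0.112])]
ball [0.62033847 0.02008776 0.06249143]
ink [0.349 0.16  0.047]
glue [0.698 0.356 0.049]
tape [0.722 0.214 0.019]
brush [0.784 0.009 0.015]
eraser [ 0.718 -0.177  0.013]
```

```bash
cat > plan.py <<'E'
# usage: plan.py x y z(m) [tool-x yaw deg]: remaining shift in tool axes (cm) and turn (rad)
import sys;from h import *;from scipy.spatial.transform import Rotation as Ro
def plan(x,y,z,yaw=None):
    s=sense();R=s["ee_rot"];t=R.T@(np.array([x,y,z])-s["tcp_pos"])*100
    yaw0=np.degrees(np.arctan2(R[1,0],R[0,0]));a=np.radians(yaw0 if yaw is None else yaw)
    G=np.array([[np.cos(a),np.sin(a),0],[np.sin(a),-np.cos(a),0],[0,0,-1]])
    r=Ro.from_matrix(R.T@G).as_rotvec()
    print("t cm",t.round(2),"|",np.linalg.norm(t).round(1),"rot",r.round(4),"yaw now",yaw0.round(1),"j",s["joints"].round(0),"t",round(s["time_s"],1))
if __name__=="__main__":plan(*map(float,sys.argv[1:]))
E
python3 plan.py .538 .301 .2 -18.3
```

```text
t cm [44.31 19.58  2.21] | 48.5 rot [ 0.0017 -0.0001  0.0605] yaw now -14.8 j [ 90.  22.   0.  -0. -68. -15.] t 0.1
```

drive_tool([
  {"tx": 2.95, "ty": 1.3, "tz": 0},
  {"tx": 2.95, "ty": 1.3, "tz": 0},
  {"tx": 2.95, "ty": 1.3, "tz": 0},
  {"tx": 2.95, "ty": 1.3, "tz": 0},
  {"tx": 2.95, "ty": 1.3, "tz": 0},
  {"tx": 2.95, "ty": 1.3, "tz": 0},
  {"tx": 2.95, "ty": 1.3, "tz": 0},
  {"tx": 2.95, "ty": 1.3, "tz": 0},
  {"tx": 2.95, "ty": 1.3, "tz": 0},
  {"tx": 2.95, "ty": 1.3, "tz": 0},
])

```text
invalid input at $.rows[0]: expected keys tx, ty, tz, ax, ay, az, claw
```

drive_tool([
  {"tx": 2.95, "ty": 1.3, "tz": 0.5},
  {"tx": 2.95, "ty": 1.3, "tz": 0.5},
  {"tx": 2.95, "ty": 1.3, "tz": 0.5},
  {"tx": 2.95, "ty": 1.3, "tz": 0.5},
  {"tx": 2.95, "ty": 1.3, "az": 0.06},
  {},
  {},
])

```text
invalid input at $.rows[0]: expected keys tx, ty, tz, ax, ay, az, claw
```

```bash
python3 plan.py .538 .301 .2 -18.3; cat > m2.py <<'E'
from h import *
s,p,d,C=shot("wrist","w_head")
X=cloud(d,C);z=X[...,2]
m=(z>.05)&(z<.068)&(p.min(2)>90);print("head",rect(m,.06,C))
m=(z>.05)&(z<.068);print("head",rect(m,.06,C),np.nanmedian(z[m]))
s,p,d,C=shot("top");z=cloud(d,C)[...,2];z[:165]=0;z[260:]=0;z[:,:175]=0;z[:,240:]=0;print(rect((z>.05)&(z<.064)&(p.min(2)>110),.06,C))
E
python3 m2.py
```

```text
t cm [44.31 19.58  2.21] | 48.5 rot [ 0.0017 -0.0001  0.0605] yaw now -14.8 j [ 90.  22.   0.  -0. -68. -15.] t 0.1
head [131.  733.3   2.2   1.  -19.9]
head [110.4 666.6  42.1  17.1   0.8] 0.06165720610775011
[538.7 302.2 130.1  51.4 -18.3]
```

View pics/w_head.png

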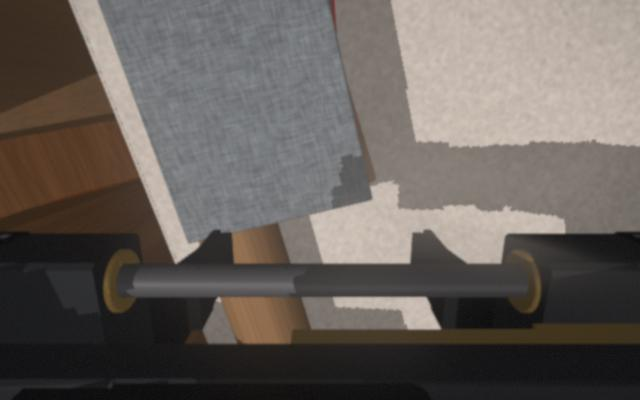

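The arm did not move, because every row needs all seven keys. The wrist view shows only the books under the arm.

drive_tool([
  {"tx": 2.95, "ty": 1.3, "tz": 0, "ax": 0, "ay": 0, "az": 0, "claw": 8.7},
  {"tx": 2.95, "ty": 1.3, "tz": 0, "ax": 0, "ay": 0, "az": 0, "claw": 8.7},
  {"tx": 2.95, "ty": 1.3, "tz": 0, "ax": 0, "ay": 0, "az": 0, "claw": 8.7},
  {"tx": 2.95, "ty": 1.3, "tz": 0, "ax": 0, "ay": 0, "az": 0, "claw": 8.7},
  {"tx": 2.95, "ty": 1.3, "tz": 0, "ax": 0, "ay": 0, "az": 0, "claw": 8.7},
  {"tx": 2.95, "ty": 1.3, "tz": 0, "ax": 0, "ay": 0, "az": 0, "claw": 8.7},
  {"tx": 2.95, "ty": 1.3, "tz": 0, "ax": 0, "ay": 0, "az": 0, "claw": 8.7},
  {"tx": 2.95, "ty": 1.3, "tz": 0, "ax": 0, "ay": 0, "az": 0, "claw": 8.7},
  {"tx": 2.95, "ty": 1.3, "tz": 0, "ax": 0, "ay": 0, "az": 0, "claw": 8.7},
  {"tx": 2.95, "ty": 1.3, "tz": 0, "ax": 0, "ay": 0, "az": 0, "claw": 8.7},
])

```text
time_s: 1.08
tcp_pos: [0.4128, 0.4018, 0.2226]
ee_rot: [[0.967, -0.256, -0.0], [-0.256, -0.967, 0.0], [-0.0, -0.0, -1.0]]
wrist_force: [0.1, 0.9, -0.5]
gripper_width: 1.0
gripper_force: 0.0
```

drive_tool([
  {"tx": 2.95, "ty": 1.3, "tz": 0.5, "ax": 0, "ay": 0, "az": 0, "claw": 8.7},
  {"tx": 2.95, "ty": 1.3, "tz": 0.5, "ax": 0, "ay": 0, "az": 0, "claw": 8.7},
  {"tx": 2.95, "ty": 1.3, "tz": 0.5, "ax": 0, "ay": 0, "az": 0, "claw": 8.7},
  {"tx": 2.95, "ty": 1.3, "tz": 0.5, "ax": 0, "ay": 0, "az": 0, "claw": 8.7},
  {"tx": 2.95, "ty": 1.3, "tz": 0, "ax": 0, "ay": 0, "az": 0.06, "claw": 8.7},
  {"tx": 0, "ty": 0, "tz": 0, "ax": 0, "ay": 0, "az": 0, "claw": 8.7},
  {"tx": 0, "ty": 0, "tz": 0, "ax": 0, "ay": 0, "az": 0, "claw": 8.7},
])

```text
time_s: 1.67
tcp_pos: [0.5387, 0.3011, 0.2019]
ee_rot: [[0.949, -0.316, -0.001], [-0.316, -0.949, -0.001], [-0.001, 0.001, -1.0]]
wrist_force: [-0.1, -2.0, -0.5]
gripper_width: 0.999
gripper_force: 0.0
```

```bash
python3 plan.py .538 .301 .2 -18.3;python3 m2.py
```

```text
t cm [-0.07  0.03  0.19] | 0.2 rot [ 0.0008  0.0006 -0.0023] yaw now -18.4 j [ 44.  22.  -2.  -0. -65.  27.] t 1.7
head [538.4 299.  130.7  53.6 -18.1]
head [538.4 299.  130.7  53.6 -18.1] 0.059982621676791026
[583.3 287.1  52.4  35.5  71.3]
```

View pics/w_head.png

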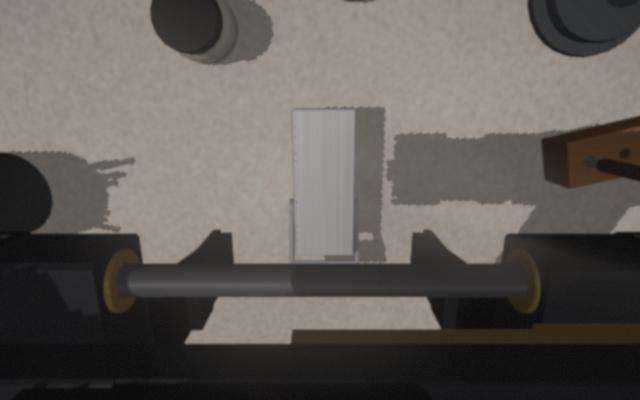

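The plate (pixels 292–355, 108–258) lies squarely between the open fingers, so I'm going down to grip it.

drive_tool([
  {"tx": 0, "ty": 0.15, "tz": 3, "ax": 0, "ay": 0, "az": 0, "claw": 8.7},
  {"tx": 0, "ty": 0, "tz": 3, "ax": 0, "ay": 0, "az": 0, "claw": 8.7},
  {"tx": 0, "ty": 0, "tz": 3, "ax": 0, "ay": 0, "az": 0, "claw": 8.7},
  {"tx": 0, "ty": 0, "tz": 3, "ax": 0, "ay": 0, "az": 0, "claw": 8.7},
  {"tx": 0, "ty": 0, "tz": 3, "ax": 0, "ay": 0, "az": 0, "claw": 8.7},
  {"tx": 0, "ty": 0, "tz": 2, "ax": 0, "ay": 0, "az": 0, "claw": 8.7},
  {"tx": 0, "ty": 0, "tz": 1.4, "ax": 0, "ay": 0, "az": 0, "claw": 8.7},
  {"tx": 0, "ty": 0, "tz": 0, "ax": 0, "ay": 0, "az": 0, "claw": 8.7},
  {"tx": 0, "ty": 0, "tz": 0, "ax": 0, "ay": 0, "az": 0, "claw": 5},
  {"tx": 0, "ty": 0, "tz": 0, "ax": 0, "ay": 0, "az": 0, "claw": 5},
])

```text
time_s: 2.6
tcp_pos: [0.5377, 0.3023, 0.02]
ee_rot: [[0.95, -0.312, 0.002], [-0.312, -0.95, 0.001], [0.001, -0.002, -1.0]]
wrist_force: [0.0, 0.3, 0.1]
gripper_width: 0.92
gripper_force: 0.0
```

drive_tool([
  {"tx": 0, "ty": 0, "tz": 0, "ax": 0, "ay": 0, "az": 0, "claw": 4.5},
  {"tx": 0, "ty": 0, "tz": 0, "ax": 0, "ay": 0, "az": 0, "claw": 4.5},
  {"tx": 0, "ty": 0, "tz": 0, "ax": 0, "ay": 0, "az": 0, "claw": 4.5},
  {"tx": 0, "ty": 0, "tz": 0, "ax": 0, "ay": 0, "az": 0, "claw": 4.5},
  {"tx": 0, "ty": 0, "tz": 0, "ax": 0, "ay": 0, "az": 0, "claw": 4.5},
])

```text
time_s: 3.02
tcp_pos: [0.537, 0.3001, 0.0192]
ee_rot: [[0.95, -0.313, -0.001], [-0.313, -0.95, -0.001], [-0.0, 0.001, -1.0]]
wrist_force: [-1.3, -2.6, 4.1]
gripper_width: 0.617
gripper_force: 30.0
```

```bash
python3 m2.py|head -1; python3 plan.py .538 .301 .15 -90
```

```text
head [575.3 286.9  53.2  53.1  71.7]
t cm [  0.06  -0.09 -13.07] | 13.1 rot [ 1.5000e-03 -6.0000e-04  1.2521e+00] yaw now -18.3 j [ 44.  33. -14.   0. -43.  27.] t 3.1
```

drive_tool([
  {"tx": 0, "ty": 0, "tz": -2, "ax": 0, "ay": 0, "az": 0, "claw": 4.5},
  {"tx": 0, "ty": 0, "tz": -2.5, "ax": 0, "ay": 0, "az": 0, "claw": 4.5},
  {"tx": 0, "ty": 0, "tz": -2.5, "ax": 0, "ay": 0, "az": 0, "claw": 4.5},
  {"tx": 0, "ty": 0, "tz": -2.5, "ax": 0, "ay": 0, "az": 0, "claw": 4.5},
  {"tx": 0, "ty": 0, "tz": -2.5, "ax": 0, "ay": 0, "az": 0, "claw": 4.5},
  {"tx": 0, "ty": 0, "tz": -1, "ax": 0, "ay": 0, "az": 0, "claw": 4.5},
])

```text
time_s: 3.62
tcp_pos: [0.5379, 0.3017, 0.1503]
ee_rot: [[0.95, -0.314, 0.002], [-0.314, -0.95, 0.003], [0.001, -0.003, -1.0]]
wrist_force: [0.9, -0.3, -7.7]
gripper_width: 0.618
gripper_force: 30.0
```

drive_tool([
  {"tx": 0, "ty": 0, "tz": 0, "ax": 0, "ay": 0, "az": 0.1, "claw": 4.5},
  {"tx": 0, "ty": 0, "tz": 0, "ax": 0, "ay": 0, "az": 0.12, "claw": 4.5},
  {"tx": 0, "ty": 0, "tz": 0, "ax": 0, "ay": 0, "az": 0.12, "claw": 4.5},
  {"tx": 0, "ty": 0, "tz": 0, "ax": 0, "ay": 0, "az": 0.12, "claw": 4.5},
  {"tx": 0, "ty": 0, "tz": 0, "ax": 0, "ay": 0, "az": 0.12, "claw": 4.5},
  {"tx": 0, "ty": 0, "tz": 0, "ax": 0, "ay": 0, "az": 0.12, "claw": 4.5},
  {"tx": 0, "ty": 0, "tz": 0, "ax": 0, "ay": 0, "az": 0.12, "claw": 4.5},
  {"tx": 0, "ty": 0, "tz": 0, "ax": 0, "ay": 0, "az": 0.12, "claw": 4.5},
  {"tx": 0, "ty": 0, "tz": 0, "ax": 0, "ay": 0, "az": 0.12, "claw": 4.5},
  {"tx": 0, "ty": 0, "tz": 0, "ax": 0, "ay": 0, "az": 0.12, "claw": 4.5},
])

```text
time_s: 4.45
tcp_pos: [0.5357, 0.3003, 0.1453]
ee_rot: [[0.065, -0.998, -0.005], [-0.998, -0.065, -0.002], [0.002, 0.005, -1.0]]
wrist_force: [-0.4, -0.4, -7.6]
gripper_width: 0.616
gripper_force: 30.0
```

drive_tool([
  {"tx": 0, "ty": 0, "tz": 0, "ax": 0, "ay": 0, "az": 0.07, "claw": 4.5},
  {"tx": 0, "ty": 0, "tz": 0, "ax": 0, "ay": 0, "az": 0, "claw": 4.5},
])

```text
time_s: 4.62
tcp_pos: [0.5358, 0.3002, 0.1455]
ee_rot: [[-0.0, -1.0, -0.005], [-1.0, 0.0, -0.002], [0.002, 0.005, -1.0]]
wrist_force: [1.0, 0.2, -7.7]
gripper_width: 0.617
gripper_force: 30.0
```

```bash
python3 plan.py .62 .021 .15 -90
```

```text
t cm [27.92 -8.42 -0.42] | 29.2 rot [ 0.0047 -0.0022 -0.0002] yaw now -90.0 j [ 44.  25.  -7.  -0. -59. -44.] t 4.6
```

drive_tool([
  {"tx": 2.8, "ty": -0.84, "tz": 0, "ax": 0.0047, "ay": -0.002, "az": 0, "claw": 4.5},
  {"tx": 2.8, "ty": -0.84, "tz": 0, "ax": 0, "ay": 0, "az": 0, "claw": 4.5},
  {"tx": 2.8, "ty": -0.84, "tz": 0, "ax": 0, "ay": 0, "az": 0, "claw": 4.5},
  {"tx": 2.8, "ty": -0.84, "tz": 0, "ax": 0, "ay": 0, "az": 0, "claw": 4.5},
  {"tx": 2.8, "ty": -0.84, "tz": 0, "ax": 0, "ay": 0, "az": 0, "claw": 4.5},
  {"tx": 2.8, "ty": -0.84, "tz": 0, "ax": 0, "ay": 0, "az": 0, "claw": 4.5},
  {"tx": 2.8, "ty": -0.84, "tz": 0, "ax": 0, "ay": 0, "az": 0, "claw": 4.5},
  {"tx": 2.8, "ty": -0.84, "tz": 0, "ax": 0, "ay": 0, "az": 0, "claw": 4.5},
  {"tx": 2.8, "ty": -0.84, "tz": 0, "ax": 0, "ay": 0, "az": 0, "claw": 4.5},
  {"tx": 2.72, "ty": -0.84, "tz": 0, "ax": 0, "ay": 0, "az": 0, "claw": 4.5},
])

```text
time_s: 5.45
tcp_pos: [0.6209, 0.0205, 0.1464]
ee_rot: [[0.003, -1.0, 0.001], [-1.0, -0.003, 0.002], [-0.002, -0.001, -1.0]]
wrist_force: [0.4, 0.5, -7.1]
gripper_width: 0.623
gripper_force: 30.0
```

drive_tool([
  {"tx": 0, "ty": 0, "tz": 0, "ax": 0, "ay": 0, "az": 0, "claw": 4.5},
  {"tx": 0, "ty": 0, "tz": 0, "ax": 0, "ay": 0, "az": 0, "claw": 4.5},
])

```text
time_s: 5.62
tcp_pos: [0.621, 0.0203, 0.1462]
ee_rot: [[-0.0, -1.0, 0.001], [-1.0, 0.0, 0.002], [-0.002, -0.001, -1.0]]
wrist_force: [-0.2, 0.1, -8.4]
gripper_width: 0.616
gripper_force: 30.0
```

```bash
python3 plan.py .62 .021 .15 -90; python3 - <<'E'
from h import *
s,p,d,C=shot("wrist","w_held")
X=cloud(d,C);z=X[...,2];u=s["tcp_pos"][2]
# plate front edge in world at height tcp+41mm
zt=u+.041
m=(abs(z-zt)<.012);m[240:]=0
print(np.nanmedian(z[m]),u,rect(m,np.nanmedian(z[m]),C))
s,p,d,C=shot("scene","s_held")
cv2.imwrite("pics/s_heldc.png",cv2.resize(p[100:300,220:480,::-1],None,fx=3,fy=3))
E
```

```text
t cm [-0.07  0.1  -0.38] | 0.4 rot [-0.0012  0.0021 -0.    ] yaw now -90.0 j [ 17.  25.  -6.  -0. -59. -17.] t 5.6
0.18689948892451952 0.14621722855401587 [621.4 -24.9  53.2  44.    0. ]
```

View pics/s_heldc.png

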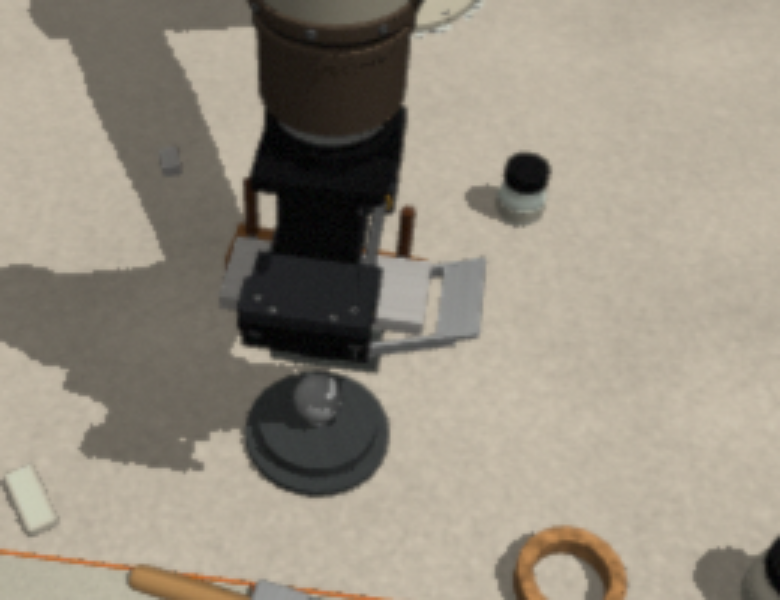

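The held head is above the ball (crop 320,395), level, with its lever up on the far side. I'm correcting by 1 mm and lowering.

drive_tool([
  {"tx": -0.12, "ty": 0.1, "tz": 0, "ax": 0, "ay": 0.002, "az": 0, "claw": 4.5},
  {"tx": 0, "ty": 0, "tz": 2, "ax": 0, "ay": 0, "az": 0, "claw": 4.5},
  {"tx": 0, "ty": 0, "tz": 2, "ax": 0, "ay": 0, "az": 0, "claw": 4.5},
  {"tx": 0, "ty": 0, "tz": 1, "ax": 0, "ay": 0, "az": 0, "claw": 4.5},
  {"tx": 0, "ty": 0, "tz": 0, "ax": 0, "ay": 0, "az": 0, "claw": 4.5},
  {"tx": 0, "ty": 0, "tz": 0, "ax": 0, "ay": 0, "az": 0, "claw": 4.5},
])

```text
time_s: 6.22
tcp_pos: [0.621, 0.0237, 0.0981]
ee_rot: [[0.004, -1.0, 0.004], [-1.0, -0.004, -0.001], [0.001, -0.004, -1.0]]
wrist_force: [0.1, 0.4, -7.3]
gripper_width: 0.618
gripper_force: 30.0
```

```bash
python3 plan.py .62 .0216 .0432 -90
```

```text
t cm [0.21 0.12 5.49] | 5.5 rot [-0.0037 -0.0008  0.0036] yaw now -89.8 j [ 17.  28. -10.   0. -52. -17.] t 6.2
```

drive_tool([
  {"tx": 0.15, "ty": 0.1, "tz": 0.5, "ax": -0.002, "ay": 0, "az": 0, "claw": 4.5},
  {"tx": 0, "ty": 0, "tz": 0, "ax": 0, "ay": 0, "az": 0, "claw": 4.5},
  {"tx": 0, "ty": 0, "tz": 0, "ax": 0, "ay": 0, "az": 0, "claw": 4.5},
])

```text
time_s: 6.47
tcp_pos: [0.6203, 0.0217, 0.094]
ee_rot: [[0.002, -1.0, 0.004], [-1.0, -0.002, 0.0], [-0.0, -0.004, -1.0]]
wrist_force: [-0.2, 0.0, -7.4]
gripper_width: 0.62
gripper_force: 30.0
```

drive_tool([
  {"tx": 0, "ty": 0, "tz": 0, "ax": 0, "ay": 0, "az": 0, "claw": 4.5},
])

```text
time_s: 6.55
tcp_pos: [0.6205, 0.0217, 0.0941]
ee_rot: [[0.002, -1.0, 0.004], [-1.0, -0.002, 0.0], [-0.0, -0.004, -1.0]]
wrist_force: [0.8, 0.3, -8.0]
gripper_width: 0.619
gripper_force: 30.0
```

```bash
python3 - <<'E'
from h import *
for i in range(5):
    s,p,d,C=shot("wrist");X=cloud(d,C);z=X[...,2];zt=s["tcp_pos"][2]+.041
    m=(abs(z-zt)<.012);m[240:]=0
    print(s["tcp_pos"].round(4),s["ee_rot"][:2,2].round(4),rect(m,zt,C))
E
```

```text
[0.6205 0.0217 0.0941] [0.0041 0.0003] [ 6.209e+02 -2.350e+01  5.300e+01  4.390e+01  1.000e-01]
[0.6205 0.0217 0.0941] [0.004  0.0002] [ 6.209e+02 -2.350e+01  5.300e+01  4.390e+01  2.000e-01]
[0.6205 0.0216 0.094 ] [0.0038 0.0002] [ 6.208e+02 -2.350e+01  5.300e+01  4.390e+01  1.000e-01]
[0.6204 0.0216 0.0939] [0.0035 0.0002] [ 6.208e+02 -2.350e+01  5.300e+01  4.390e+01  1.000e-01]
[0.6203 0.0216 0.0938] [0.0034 0.0002] [ 6.207e+02 -2.350e+01  5.300e+01  4.390e+01  1.000e-01]
```

drive_tool([
  {"tx": 0, "ty": 0, "tz": 0.8, "ax": -0.003, "ay": 0, "az": 0, "claw": 4.5},
  {"tx": 0, "ty": 0, "tz": 0.8, "ax": 0, "ay": 0, "az": 0, "claw": 4.5},
  {"tx": 0, "ty": 0, "tz": 0.8, "ax": 0, "ay": 0, "az": 0, "claw": 4.5},
  {"tx": 0, "ty": 0, "tz": 0, "ax": 0, "ay": 0, "az": 0, "claw": 4.5},
])

```text
time_s: 7.13
tcp_pos: [0.6193, 0.02, 0.067]
ee_rot: [[0.002, -1.0, -0.004], [-1.0, -0.002, -0.003], [0.003, 0.004, -1.0]]
wrist_force: [0.6, -5.8, -10.0]
gripper_width: 0.617
gripper_force: 30.0
```

```bash
python3 plan.py .62 .0216 .0432 -90
```

```text
t cm [-0.16 -0.08  2.38] | 2.4 rot [ 0.0036 -0.0025  0.002 ] yaw now -89.9 j [ 17.  30. -11.   0. -49. -17.] t 7.1
```

drive_tool([
  {"tx": 0.1, "ty": 0, "tz": 0.7, "ax": 0.003, "ay": -0.002, "az": 0, "claw": 4.5},
  {"tx": 0, "ty": 0, "tz": 0.7, "ax": 0, "ay": 0, "az": 0, "claw": 4.5},
  {"tx": 0, "ty": 0, "tz": 0.6, "ax": 0, "ay": 0, "az": 0, "claw": 4.5},
  {"tx": 0, "ty": 0, "tz": 0.2, "ax": 0, "ay": 0, "az": 0, "claw": 4.5},
  {"tx": 0, "ty": 0, "tz": 0, "ax": 0, "ay": 0, "az": 0, "claw": 4.5},
])

```text
time_s: 7.55
tcp_pos: [0.6192, 0.0199, 0.0457]
ee_rot: [[0.002, -1.0, -0.0], [-1.0, -0.002, 0.001], [-0.001, 0.0, -1.0]]
wrist_force: [0.9, -5.5, -10.3]
gripper_width: 0.617
gripper_force: 30.0
```

```bash
python3 plan.py .62 .0216 .0432 -90
```

```text
t cm [-0.17 -0.08  0.25] | 0.3 rot [0.0003 0.0009 0.0015] yaw now -89.9 j [ 17.  31. -12.  -0. -46. -17.] t 7.5
```

drive_tool([
  {"tx": 0.05, "ty": 0, "tz": 0.3, "ax": 0, "ay": 0, "az": 0, "claw": 4.5},
  {"tx": 0, "ty": 0, "tz": 0, "ax": 0, "ay": 0, "az": 0, "claw": 4.5},
])

```text
time_s: 7.72
tcp_pos: [0.6198, 0.0199, 0.0434]
ee_rot: [[0.002, -1.0, 0.002], [-1.0, -0.002, 0.002], [-0.002, -0.002, -1.0]]
wrist_force: [0.5, -4.7, -10.4]
gripper_width: 0.614
gripper_force: 30.0
```

drive_tool([
  {"tx": 0, "ty": 0, "tz": 0.2, "ax": 0, "ay": 0, "az": 0, "claw": 4.5},
  {"tx": 0, "ty": 0, "tz": 0, "ax": 0, "ay": 0, "az": 0, "claw": 4.5},
])

```text
time_s: 7.88
tcp_pos: [0.6199, 0.0199, 0.0433]
ee_rot: [[0.002, -1.0, 0.002], [-1.0, -0.002, 0.001], [-0.001, -0.002, -1.0]]
wrist_force: [-1.9, -4.5, -0.8]
gripper_width: 0.619
gripper_force: 30.0
```

Contact at the expected height means the head is home. Releasing and rising.

drive_tool([
  {"tx": 0, "ty": 0, "tz": 0, "ax": 0, "ay": 0, "az": 0, "claw": 8.2},
  {"tx": 0, "ty": 0, "tz": 0, "ax": 0, "ay": 0, "az": 0, "claw": 8.2},
  {"tx": 0, "ty": 0, "tz": 0, "ax": 0, "ay": 0, "az": 0, "claw": 8.2},
  {"tx": 0, "ty": 0, "tz": -1, "ax": 0, "ay": 0, "az": 0, "claw": 8.2},
  {"tx": 0, "ty": 0, "tz": -3, "ax": 0, "ay": 0, "az": 0, "claw": 8.2},
  {"tx": 0, "ty": 0, "tz": -3, "ax": 0, "ay": 0, "az": 0, "claw": 8.2},
  {"tx": 0, "ty": 0, "tz": -3, "ax": 0, "ay": 0, "az": 0, "claw": 8.2},
  {"tx": 0, "ty": 0, "tz": -3, "ax": 0, "ay": 0, "az": 0, "claw": 0},
  {"tx": 0, "ty": 0, "tz": -3, "ax": 0, "ay": 0, "az": 0, "claw": 0},
  {"tx": 0, "ty": 0, "tz": 0, "ax": 0, "ay": 0, "az": 0, "claw": 0},
])

```text
time_s: 8.72
tcp_pos: [0.6242, 0.0206, 0.2118]
ee_rot: [[0.004, -1.0, 0.02], [-1.0, -0.004, 0.004], [-0.004, -0.02, -1.0]]
wrist_force: [1.3, -0.3, 1.1]
gripper_width: 0.792
gripper_force: 0.0
```

```bash
cat > m3.py <<'E'
from h import *
s,p,d,C=shot("wrist","w3");X=cloud(d,C);z=X[...,2]
m=(abs(z-.084)<.01)&(p.min(2)>80);print("plate z",np.nanmedian(z[m]),rect(m,.084,C))
for n,sl in dict(fr=(X[...,1]<-.01),bk=X[...,1]>.04).items(): print(n,np.nanmedian(z[m&sl]))
E
python3 m3.py;python3 plan.py .62 .108 .14 -90
```

```text
plate z 0.08408462994630764 [620.5  18.4 131.   53.6 -89.9]
fr 0.08403207501385043
bk 0.08409386683714315
t cm [-8.7   0.33  6.87] | 11.1 rot [-0.0143  0.0045  0.003 ] yaw now -89.8 j [ 17.  22.  -2.  -0. -65. -17.] t 8.8
```

View pics/w3.png

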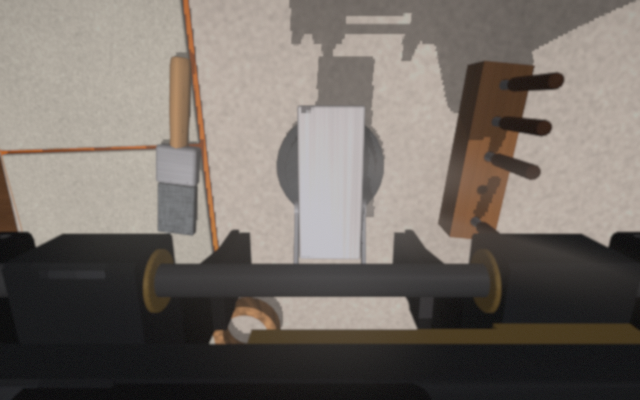

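The head sits level on the ball: plate at z 84 mm, centre (620, 19), pixels 300–363 × 106–260. Next I press the lever.

drive_tool([
  {"tx": -3, "ty": 0.1, "tz": 0, "ax": -0.007, "ay": 0.004, "az": 0, "claw": 0},
  {"tx": -3, "ty": 0.1, "tz": 1, "ax": -0.007, "ay": 0, "az": 0, "claw": 0},
  {"tx": -2.9, "ty": 0.1, "tz": 2, "ax": 0, "ay": 0, "az": 0, "claw": 0},
  {"tx": 0, "ty": 0, "tz": 2, "ax": 0, "ay": 0, "az": 0, "claw": 0},
  {"tx": 0, "ty": 0, "tz": 2, "ax": 0, "ay": 0, "az": 0, "claw": 0},
  {"tx": 0, "ty": 0, "tz": 0, "ax": 0, "ay": 0, "az": 0, "claw": 0},
  {"tx": 0, "ty": 0, "tz": 0, "ax": 0, "ay": 0, "az": 0, "claw": 0},
])

```text
time_s: 9.35
tcp_pos: [0.6153, 0.1087, 0.1314]
ee_rot: [[0.003, -1.0, -0.014], [-1.0, -0.002, -0.003], [0.003, 0.014, -1.0]]
wrist_force: [0.7, -0.9, 0.9]
gripper_width: 0.223
gripper_force: 0.0
```

```bash
python3 plan.py .62 .110 .043 -90
```

```text
t cm [-0.16 -0.6   8.83] | 8.9 rot [ 0.0137 -0.0033  0.0025] yaw now -89.9 j [ 25.  27.  -6.  -0. -58. -25.] t 9.3
```

drive_tool([
  {"tx": 0, "ty": 0, "tz": 0, "ax": 0.0135, "ay": -0.003, "az": 0, "claw": 0},
  {"tx": 0, "ty": 0, "tz": 2, "ax": 0, "ay": 0, "az": 0, "claw": 0},
  {"tx": 0, "ty": 0, "tz": 1, "ax": 0, "ay": 0, "az": 0, "claw": 0},
  {"tx": 0, "ty": 0, "tz": 1, "ax": 0, "ay": 0, "az": 0, "claw": 0},
  {"tx": 0, "ty": 0, "tz": 1, "ax": 0, "ay": 0, "az": 0, "claw": 0},
  {"tx": 0, "ty": 0, "tz": 1, "ax": 0, "ay": 0, "az": 0, "claw": 0},
  {"tx": 0, "ty": 0, "tz": 1, "ax": 0, "ay": 0, "az": 0, "claw": 0},
  {"tx": 0, "ty": 0, "tz": 0.7, "ax": 0, "ay": 0, "az": 0, "claw": 0},
  {"tx": 0, "ty": 0, "tz": 0, "ax": 0, "ay": 0, "az": 0, "claw": 0},
])

```text
time_s: 10.1
tcp_pos: [0.6153, 0.1085, 0.0535]
ee_rot: [[0.002, -1.0, -0.0], [-1.0, -0.002, 0.0], [-0.0, 0.0, -1.0]]
wrist_force: [0.1, 0.4, 0.4]
gripper_width: 0.008
gripper_force: 0.0
```

```bash
python3 plan.py .62 .111 .043 -90
```

```text
t cm [-0.24 -0.47  1.05] | 1.2 rot [0.0004 0.     0.0018] yaw now -89.9 j [ 25.  31. -11.  -0. -48. -25.] t 10.1
```

drive_tool([
  {"tx": 0, "ty": -0.4, "tz": 0.5, "ax": 0, "ay": 0, "az": 0, "claw": 0},
  {"tx": 0, "ty": 0, "tz": 0.5, "ax": 0, "ay": 0, "az": 0, "claw": 0},
  {"tx": 0, "ty": 0, "tz": 0, "ax": 0, "ay": 0, "az": 0, "claw": 0},
])

```text
time_s: 10.35
tcp_pos: [0.6209, 0.1086, 0.0456]
ee_rot: [[0.002, -1.0, 0.003], [-1.0, -0.002, 0.0], [-0.0, -0.003, -1.0]]
wrist_force: [-0.7, -1.1, 4.6]
gripper_width: 0.007
gripper_force: 2.1
```

```bash
python3 - <<'E'
from h import *
s,p,d,C=shot("scene")
cv2.imwrite("pics/s_pr.png",cv2.resize(p[140:300,260:460,::-1],None,fx=3,fy=3))
E
```

```text
(no output)
```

View pics/s_pr.png

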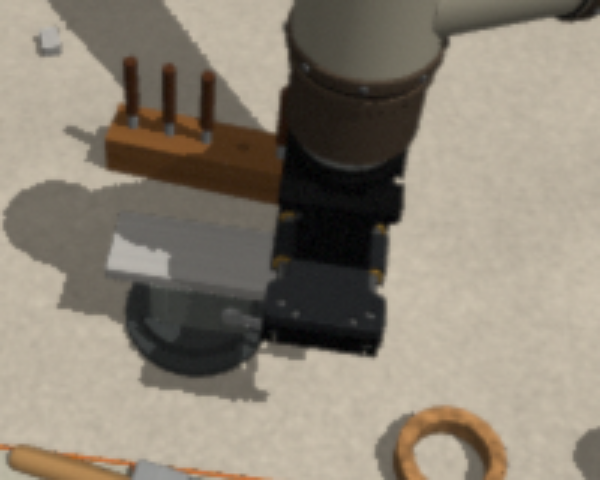

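The crop shows the closed fingers on the tab with the head upright. I'll push to the stop.

drive_tool([
  {"tx": 0, "ty": 0, "tz": 0.3, "ax": 0, "ay": 0, "az": 0, "claw": 0},
  {"tx": 0, "ty": 0, "tz": 0.2, "ax": 0, "ay": 0, "az": 0, "claw": 0},
  {"tx": 0, "ty": 0, "tz": 0, "ax": 0, "ay": 0, "az": 0, "claw": 0},
])

```text
time_s: 10.65
tcp_pos: [0.6212, 0.1087, 0.0444]
ee_rot: [[0.004, -1.0, 0.005], [-1.0, -0.004, 0.0], [-0.0, -0.005, -1.0]]
wrist_force: [-5.6, -0.9, 17.1]
gripper_width: 0.006
gripper_force: 9.0
```

drive_tool([
  {"tx": 0, "ty": 0, "tz": 0.2, "ax": 0, "ay": 0, "az": 0, "claw": 0},
  {"tx": 0, "ty": 0, "tz": 0, "ax": 0, "ay": 0, "az": 0, "claw": 0},
])

```text
time_s: 10.82
tcp_pos: [0.6217, 0.1088, 0.0436]
ee_rot: [[0.004, -1.0, 0.007], [-1.0, -0.004, 0.0], [-0.0, -0.007, -1.0]]
wrist_force: [-6.3, -1.9, 22.2]
gripper_width: 0.007
gripper_force: 11.1
```

Force rises at the stop, so the lever is fully down. Rising and rotating for the block.

drive_tool([
  {"tx": 0, "ty": 0, "tz": -3, "ax": 0, "ay": 0, "az": 0, "claw": 0},
  {"tx": 0, "ty": 0, "tz": -4, "ax": 0, "ay": 0, "az": 0, "claw": 0},
  {"tx": 0, "ty": 0, "tz": -4, "ax": 0, "ay": 0, "az": 0, "claw": 0},
  {"tx": 0, "ty": 0, "tz": -4, "ax": 0, "ay": 0, "az": 0, "claw": 0},
  {"tx": 3, "ty": 0, "tz": -1.5, "ax": 0, "ay": 0, "az": 0, "claw": 8.5},
  {"tx": 3.5, "ty": 0, "tz": 0, "ax": 0, "ay": 0, "az": 0, "claw": 8.5},
  {"tx": 3.5, "ty": 0.5, "tz": 0, "ax": 0, "ay": 0, "az": 0, "claw": 8.5},
  {"tx": 3.5, "ty": 0.5, "tz": 0, "ax": 0, "ay": 0, "az": 0, "claw": 8.5},
  {"tx": 3.5, "ty": 1, "tz": 0, "ax": 0, "ay": 0, "az": 0, "claw": 8.5},
  {"tx": 3.5, "ty": 1, "tz": 0, "ax": 0, "ay": 0, "az": 0, "claw": 8.5},
])

```text
time_s: 11.65
tcp_pos: [0.5894, -0.0977, 0.2026]
ee_rot: [[0.002, -1.0, 0.002], [-1.0, -0.002, 0.002], [-0.002, -0.002, -1.0]]
wrist_force: [0.6, -1.1, -0.1]
gripper_width: 0.372
gripper_force: 0.0
```

drive_tool([
  {"tx": 3.5, "ty": 1, "tz": 0, "ax": 0, "ay": 0, "az": 0, "claw": 8.5},
  {"tx": 3.5, "ty": 1, "tz": 0, "ax": 0, "ay": 0, "az": 0, "claw": 8.5},
  {"tx": 3.5, "ty": 1, "tz": 0, "ax": 0, "ay": 0, "az": 0, "claw": 8.5},
  {"tx": 3.5, "ty": 1, "tz": 0, "ax": 0, "ay": 0, "az": 0, "claw": 8.5},
  {"tx": 3.5, "ty": 1, "tz": 0, "ax": 0, "ay": 0, "az": 0, "claw": 8.5},
  {"tx": 3, "ty": 1, "tz": 0, "ax": 0, "ay": 0, "az": 0, "claw": 8.5},
  {"tx": 0, "ty": 0, "tz": 0, "ax": 0, "ay": 0, "az": 0.1, "claw": 8.5},
  {"tx": 0, "ty": 0, "tz": 0, "ax": 0, "ay": 0, "az": 0.12, "claw": 8.5},
  {"tx": 0, "ty": 0, "tz": 0, "ax": 0, "ay": 0, "az": 0.12, "claw": 8.5},
  {"tx": 0, "ty": 0, "tz": 0, "ax": 0, "ay": 0, "az": 0.12, "claw": 8.5},
])

```text
time_s: 12.48
tcp_pos: [0.5301, -0.3018, 0.2021]
ee_rot: [[-0.449, -0.894, 0.002], [-0.894, 0.449, 0.002], [-0.002, -0.001, -1.0]]
wrist_force: [-0.4, -0.7, 0.4]
gripper_width: 0.97
gripper_force: 0.0
```

drive_tool([
  {"tx": 0, "ty": 0, "tz": 0, "ax": 0, "ay": 0, "az": 0.12, "claw": 8.5},
  {"tx": 0, "ty": 0, "tz": 0, "ax": 0, "ay": 0, "az": 0.12, "claw": 8.5},
  {"tx": 0, "ty": 0, "tz": 0, "ax": 0, "ay": 0, "az": 0.12, "claw": 8.5},
  {"tx": 0, "ty": 0, "tz": 0, "ax": 0, "ay": 0, "az": 0.12, "claw": 8.5},
  {"tx": 0, "ty": 0, "tz": 0, "ax": 0, "ay": 0, "az": 0.12, "claw": 8.5},
  {"tx": 0, "ty": 0, "tz": 0, "ax": 0, "ay": 0, "az": 0.12, "claw": 8.5},
  {"tx": 0, "ty": 0, "tz": 0, "ax": 0, "ay": 0, "az": 0.12, "claw": 8.5},
  {"tx": 0, "ty": 0, "tz": 0, "ax": 0, "ay": 0, "az": 0.07, "claw": 8.5},
  {"tx": 0, "ty": 0, "tz": 0, "ax": 0, "ay": 0, "az": 0, "claw": 8.5},
  {"tx": 0, "ty": 0, "tz": 0, "ax": 0, "ay": 0, "az": 0, "claw": 8.5},
])

```text
time_s: 13.32
tcp_pos: [0.5304, -0.3014, 0.2024]
ee_rot: [[-0.979, -0.203, 0.002], [-0.203, 0.979, 0.001], [-0.002, 0.001, -1.0]]
wrist_force: [0.0, -0.9, -0.2]
gripper_width: 0.974
gripper_force: 0.0
```

```bash
cat > m4.py <<'E'
from h import *
s,p,d,C=shot("wrist","w4");X=cloud(d,C);z=X[...,2]
m=(z>.02)&(z<.04);m[240:]=0;print("block",rect(m,.03,C))
s,p,d,C=shot("scene","s4")
cv2.imwrite("pics/s4c.png",cv2.resize(p[140:300,260:460,::-1],None,fx=3,fy=3))
s,p,d,C=shot("top");X=cloud(d,C);z=X[...,2]
m=(z>.075)&(z<.09);m[:,:275]=0;m[:145]=0;m[195:]=0;m[:,365:]=0;print("head",rect(m,.084,C))
m=(X[...,1]>.1)&(X[...,1]<.125)&(abs(X[...,0]-.62)<.02);print("tab z (expect ~.043)",np.nanmedian(z[m]))
m=(z>.03)&(z<.048);m[:,:275]=0;m[:200]=0;m[250:]=0;m[:,365:]=0;print("rack",rect(m,.04,C))
E
python3 m4.py;python3 plan.py .527 -.316 .2 -168.5
```

```text
block [ 526.6 -321.6  130.8   54.    11.4]
head [620.7  21.4 130.5  53.8  89.7]
tab z (expect ~.043) 0.04229605226943178
rack [473.4   2.7 164.6  44.   84.9]
t cm [ 0.64 -1.35  0.26] | 1.5 rot [0.0007 0.0023 0.0032] yaw now -168.3 j [-14.  21.  -3.  -0. -65. -64.] t 13.5
```

View pics/s4c.png

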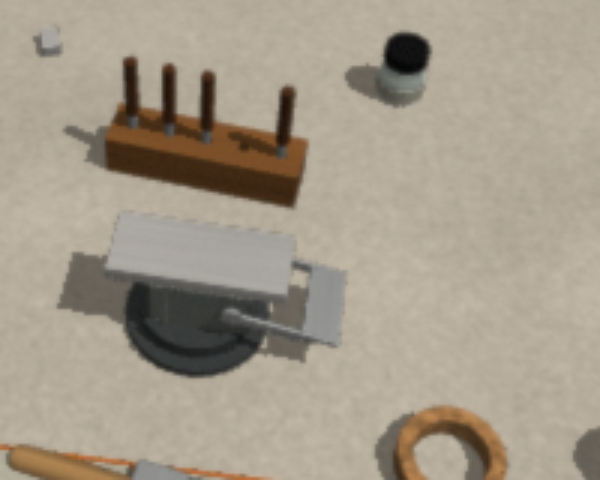

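The lever is down (tab at z 42 mm) and nothing else has moved. Descending on the block.

drive_tool([
  {"tx": 0.7, "ty": -1.65, "tz": 0, "ax": 0, "ay": 0, "az": 0.005, "claw": 8.5},
  {"tx": 0, "ty": 0, "tz": 3, "ax": 0, "ay": 0, "az": 0, "claw": 8.5},
  {"tx": 0, "ty": 0, "tz": 3, "ax": 0, "ay": 0, "az": 0, "claw": 8.5},
  {"tx": 0, "ty": 0, "tz": 3, "ax": 0, "ay": 0, "az": 0, "claw": 8.5},
  {"tx": 0, "ty": 0, "tz": 0, "ax": 0, "ay": 0, "az": 0, "claw": 8.5},
  {"tx": 0, "ty": 0, "tz": 0, "ax": 0, "ay": 0, "az": 0, "claw": 8.5},
])

```text
time_s: 13.97
tcp_pos: [0.5264, -0.3189, 0.1117]
ee_rot: [[-0.98, -0.197, -0.001], [-0.197, 0.98, 0.002], [0.001, 0.002, -1.0]]
wrist_force: [1.1, 0.3, 1.6]
gripper_width: 0.982
gripper_force: 0.0
```

```bash
python3 plan.py .527 -.319 .009 -168.6; python3 - <<'E'
from h import *
s,p,d,C=shot("wrist","w5");X=cloud(d,C);z=X[...,2]
m=(z>.02)&(z<.04);m[240:]=0;r=rect(m,.03,C);print("block",r)
E
```

```text
t cm [-0.07 -0.04 10.26] | 10.3 rot [ 0.0019 -0.001  -0.0003] yaw now -168.6 j [-16.  27.  -9.  -0. -54. -62.] t 14.0
block [ 507.6 -325.4   93.5   54.    11.4]
```

drive_tool([
  {"tx": 0.05, "ty": -0.25, "tz": 3, "ax": 0, "ay": 0, "az": 0, "claw": 8.5},
  {"tx": 0, "ty": 0, "tz": 3, "ax": 0, "ay": 0, "az": 0, "claw": 8.5},
  {"tx": 0, "ty": 0, "tz": 3, "ax": 0, "ay": 0, "az": 0, "claw": 8.5},
  {"tx": 0, "ty": 0, "tz": 1.25, "ax": 0, "ay": 0, "az": 0, "claw": 8.5},
  {"tx": 0, "ty": 0, "tz": 0, "ax": 0, "ay": 0, "az": 0, "claw": 8.5},
  {"tx": 0, "ty": 0, "tz": 0, "ax": 0, "ay": 0, "az": 0, "claw": 4.8},
  {"tx": 0, "ty": 0, "tz": 0, "ax": 0, "ay": 0, "az": 0, "claw": 4.8},
  {"tx": 0, "ty": 0, "tz": 0, "ax": 0, "ay": 0, "az": 0, "claw": 4.8},
  {"tx": 0, "ty": 0, "tz": 0, "ax": 0, "ay": 0, "az": 0, "claw": 4.8},
  {"tx": 0, "ty": 0, "tz": 0, "ax": 0, "ay": 0, "az": 0, "claw": 4.8},
])

```text
time_s: 14.85
tcp_pos: [0.5282, -0.3217, 0.0116]
ee_rot: [[-0.98, -0.197, 0.005], [-0.197, 0.98, 0.0], [-0.005, -0.001, -1.0]]
wrist_force: [-0.3, 0.3, -0.5]
gripper_width: 0.679
gripper_force: 0.0
```

drive_tool([
  {"tx": 0, "ty": 0, "tz": 0, "ax": 0, "ay": 0, "az": 0, "claw": 4.8},
  {"tx": 0, "ty": 0, "tz": 0, "ax": 0, "ay": 0, "az": 0, "claw": 4.8},
])

```text
time_s: 15.02
tcp_pos: [0.5278, -0.3214, 0.0111]
ee_rot: [[-0.98, -0.197, 0.003], [-0.197, 0.98, 0.001], [-0.003, 0.0, -1.0]]
wrist_force: [-1.2, 1.1, 4.2]
gripper_width: 0.616
gripper_force: 30.0
```

drive_tool([
  {"tx": 0, "ty": 0, "tz": -2, "ax": 0, "ay": 0, "az": 0, "claw": 4.8},
  {"tx": 0, "ty": 0, "tz": -3, "ax": 0, "ay": 0, "az": 0, "claw": 4.8},
  {"tx": 0, "ty": 0, "tz": -3, "ax": 0, "ay": 0, "az": 0, "claw": 4.8},
  {"tx": 0, "ty": 0, "tz": -3, "ax": 0, "ay": 0, "az": 0, "claw": 4.8},
  {"tx": 0, "ty": 0, "tz": -3, "ax": 0, "ay": 0, "az": 0, "claw": 4.8},
  {"tx": 0, "ty": 0, "tz": -2, "ax": 0, "ay": 0, "az": 0, "claw": 4.8},
  {"tx": 0, "ty": 0, "tz": 0, "ax": 0, "ay": 0, "az": -0.08, "claw": 4.8},
  {"tx": 0, "ty": 0, "tz": 0, "ax": 0, "ay": 0, "az": -0.12, "claw": 4.8},
  {"tx": 0, "ty": 0, "tz": 0, "ax": 0, "ay": 0, "az": -0.12, "claw": 4.8},
  {"tx": 0, "ty": 0, "tz": 0, "ax": 0, "ay": 0, "az": -0.12, "claw": 4.8},
])

```text
time_s: 15.85
tcp_pos: [0.526, -0.321, 0.1689]
ee_rot: [[-0.8, -0.6, -0.0], [-0.6, 0.8, 0.003], [-0.002, 0.002, -1.0]]
wrist_force: [0.1, -0.2, -4.2]
gripper_width: 0.616
gripper_force: 30.0
```

drive_tool([
  {"tx": 0, "ty": 0, "tz": 0, "ax": 0, "ay": 0, "az": -0.12, "claw": 4.8},
  {"tx": 0, "ty": 0, "tz": 0, "ax": 0, "ay": 0, "az": -0.12, "claw": 4.8},
  {"tx": 0, "ty": 0, "tz": 0, "ax": 0, "ay": 0, "az": -0.12, "claw": 4.8},
  {"tx": 0, "ty": 0, "tz": 0, "ax": 0, "ay": 0, "az": -0.12, "claw": 4.8},
  {"tx": 0, "ty": 0, "tz": 0, "ax": 0, "ay": 0, "az": -0.12, "claw": 4.8},
  {"tx": 0, "ty": 0, "tz": 0, "ax": 0, "ay": 0, "az": -0.12, "claw": 4.8},
  {"tx": 0, "ty": 0, "tz": 0, "ax": 0, "ay": 0, "az": -0.12, "claw": 4.8},
  {"tx": 0, "ty": 0, "tz": 0, "ax": 0, "ay": 0, "az": -0.09, "claw": 4.8},
  {"tx": 0, "ty": 0, "tz": 0, "ax": 0, "ay": 0, "az": 0, "claw": 4.8},
  {"tx": 0, "ty": 0, "tz": 0, "ax": 0, "ay": 0, "az": 0, "claw": 4.8},
])

```text
time_s: 16.68
tcp_pos: [0.5264, -0.3213, 0.1691]
ee_rot: [[-0.006, -1.0, 0.0], [-1.0, 0.006, 0.002], [-0.002, -0.0, -1.0]]
wrist_force: [-0.7, -0.4, -3.5]
gripper_width: 0.615
gripper_force: 30.0
```

```bash
python3 plan.py .62 .02 .17 -90; cat > m5.py <<'E'
from h import *
# held block: front edge of its top face gives the block centre in tool x; also the head plate, if in view
s,p,d,C=shot("wrist","w6");X=cloud(d,C);R=s["ee_rot"];T=(X-s["tcp_pos"])@R
m=(T[...,2]<-.005)&(T[...,2]>-.035)&(np.abs(T[...,1])<.05);m[240:]=0
print("z tool of top",np.nanmedian(T[...,2][m]))
zt=np.nanmedian(X[...,2][m]);r=rect(m,zt,C);print(r)
e=np.array([R[0,0],R[1,0]]);f=r[:2]+e*r[2]/2 if r[2]>r[3] and abs(np.cos(np.radians(r[4]))*e[0]+np.sin(np.radians(r[4]))*e[1])>.7 else r[:2]+e*r[3]/2
c=f-66*e+.4*e;print("block centre",c,"minus TCP",c-1000*s["tcp_pos"][:2],"pose",s["tcp_pos"].round(4))
E
python3 m5.py
```

```text
t cm [-3.418e+01 -9.170e+00 -2.000e-02] | 35.4 rot [-0.0001  0.0022 -0.0058] yaw now -90.3 j [-16.  24.  -5.  -0. -61.  16.] t 16.7
z tool of top -0.01904946877512349
[ 5.267e+02 -3.627e+02  6.820e+01  5.410e+01 -3.000e-01]
block centre [ 526.92416625 -324.15074216] minus TCP [ 0.56907256 -2.88561967] pose [ 0.5264 -0.3213  0.1691]
```

drive_tool([
  {"tx": -2.5, "ty": -0.65, "tz": 0, "ax": 0, "ay": 0, "az": 0, "claw": 4.8},
  {"tx": -3.4, "ty": -0.9, "tz": 0, "ax": 0, "ay": 0, "az": 0, "claw": 4.8},
  {"tx": -3.4, "ty": -0.9, "tz": 0, "ax": 0, "ay": 0, "az": 0, "claw": 4.8},
  {"tx": -3.4, "ty": -0.9, "tz": 0, "ax": 0, "ay": 0, "az": 0, "claw": 4.8},
  {"tx": -3.4, "ty": -0.9, "tz": 0, "ax": 0, "ay": 0, "az": 0, "claw": 4.8},
  {"tx": -3.4, "ty": -0.9, "tz": 0, "ax": 0, "ay": 0, "az": 0, "claw": 4.8},
  {"tx": -3.4, "ty": -0.9, "tz": 0, "ax": 0, "ay": 0, "az": 0, "claw": 4.8},
  {"tx": -3.4, "ty": -0.9, "tz": 0, "ax": 0, "ay": 0, "az": 0, "claw": 4.8},
  {"tx": -3.4, "ty": -0.9, "tz": 0, "ax": 0, "ay": 0, "az": 0, "claw": 4.8},
  {"tx": -3.4, "ty": -0.9, "tz": 0, "ax": 0, "ay": 0, "az": 0, "claw": 4.8},
])

```text
time_s: 17.57
tcp_pos: [0.6155, 0.0109, 0.1706]
ee_rot: [[-0.005, -1.0, 0.002], [-1.0, 0.005, 0.001], [-0.001, -0.002, -1.0]]
wrist_force: [0.9, -0.2, -3.3]
gripper_width: 0.613
gripper_force: 30.0
```

drive_tool([
  {"tx": -1.2, "ty": -0.4, "tz": 0, "ax": 0, "ay": 0, "az": -0.006, "claw": 4.8},
  {"tx": 0, "ty": 0, "tz": 2, "ax": 0, "ay": 0, "az": 0, "claw": 4.8},
  {"tx": 0, "ty": 0, "tz": 2, "ax": 0, "ay": 0, "az": 0, "claw": 4.8},
  {"tx": 0, "ty": 0, "tz": 0, "ax": 0, "ay": 0, "az": 0, "claw": 4.8},
  {"tx": 0, "ty": 0, "tz": 0, "ax": 0, "ay": 0, "az": 0, "claw": 4.8},
  {"tx": 0, "ty": 0, "tz": 0, "ax": 0, "ay": 0, "az": 0, "claw": 4.8},
])

```text
time_s: 18.07
tcp_pos: [0.6204, 0.0208, 0.1317]
ee_rot: [[0.002, -1.0, 0.004], [-1.0, -0.002, 0.001], [-0.001, -0.004, -1.0]]
wrist_force: [0.2, -0.4, -3.4]
gripper_width: 0.619
gripper_force: 30.0
```

```bash
python3 plan.py .6199 .0213 .096 -90;python3 m5.py; python3 - <<'E'
from h import *
s,p,d,C=shot("scene","s6");cv2.imwrite("pics/s6c.png",cv2.resize(p[100:300,220:480,::-1],None,fx=3,fy=3))
E
```

```text
t cm [-0.05  0.06  3.57] | 3.6 rot [-0.0037  0.0006  0.0024] yaw now -89.9 j [ 17.  26.  -7.   0. -57. -17.] t 18.1
z tool of top -0.019068789013148783
[ 6.211e+02 -2.070e+01  6.810e+01  5.410e+01  2.000e-01]
block centre [621.00722622  17.84988088] minus TCP [ 0.59277119 -2.90999555] pose [0.6204 0.0208 0.1317]
```

View pics/s6c.png

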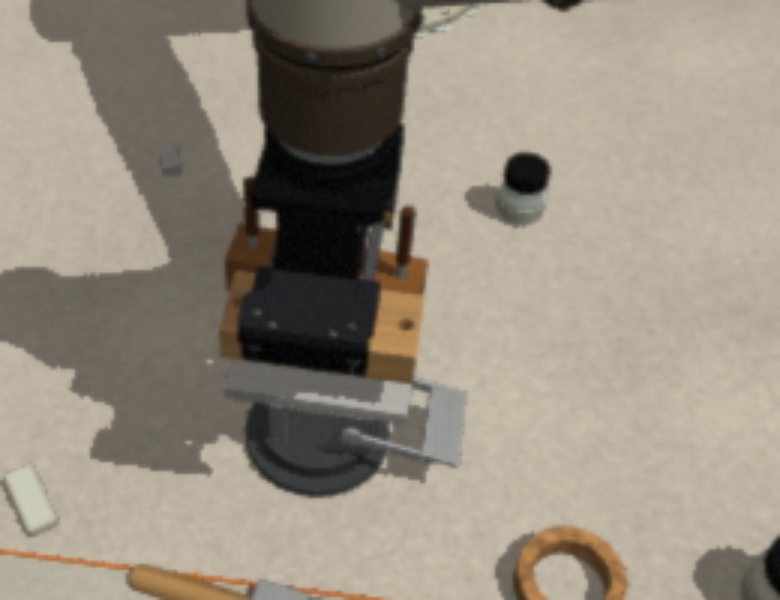

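The block is aligned over the plate. Lowering.

drive_tool([
  {"tx": -0.05, "ty": 0.06, "tz": 1.2, "ax": -0.003, "ay": 0, "az": 0, "claw": 4.8},
  {"tx": 0, "ty": 0, "tz": 1.2, "ax": 0, "ay": 0, "az": 0, "claw": 4.8},
  {"tx": 0, "ty": 0, "tz": 0.5, "ax": 0, "ay": 0, "az": 0, "claw": 4.8},
  {"tx": 0, "ty": 0, "tz": 0, "ax": 0, "ay": 0, "az": 0, "claw": 4.8},
  {"tx": 0, "ty": 0, "tz": 0, "ax": 0, "ay": 0, "az": 0, "claw": 4.8},
  {"tx": 0, "ty": 0, "tz": 0, "ax": 0, "ay": 0, "az": 0, "claw": 4.8},
])

```text
time_s: 18.67
tcp_pos: [0.6197, 0.0217, 0.1024]
ee_rot: [[0.003, -1.0, 0.001], [-1.0, -0.003, 0.001], [-0.001, -0.001, -1.0]]
wrist_force: [0.3, 0.1, -3.9]
gripper_width: 0.618
gripper_force: 30.0
```

```bash
python3 plan.py .6199 .0213 .095 -90
```

```text
t cm [ 0.04 -0.02  0.74] | 0.7 rot [-0.0005  0.001   0.0031] yaw now -89.8 j [ 17.  28.  -9.  -0. -53. -17.] t 18.7
```

drive_tool([
  {"tx": 0.04, "ty": 0, "tz": 0.4, "ax": 0, "ay": 0, "az": 0, "claw": 4.8},
  {"tx": 0, "ty": 0, "tz": 0.3, "ax": 0, "ay": 0, "az": 0, "claw": 4.8},
  {"tx": 0, "ty": 0, "tz": 0, "ax": 0, "ay": 0, "az": 0, "claw": 4.8},
  {"tx": 0, "ty": 0, "tz": 0, "ax": 0, "ay": 0, "az": 0, "claw": 4.8},
])

```text
time_s: 19.0
tcp_pos: [0.6196, 0.0214, 0.0951]
ee_rot: [[0.003, -1.0, 0.0], [-1.0, -0.003, 0.001], [-0.001, -0.0, -1.0]]
wrist_force: [0.3, -0.1, -1.9]
gripper_width: 0.621
gripper_force: 30.0
```

drive_tool([
  {"tx": 0, "ty": 0, "tz": 0.1, "ax": 0, "ay": 0, "az": 0, "claw": 4.8},
  {"tx": 0, "ty": 0, "tz": 0, "ax": 0, "ay": 0, "az": 0, "claw": 4.8},
  {"tx": 0, "ty": 0, "tz": 0, "ax": 0, "ay": 0, "az": 0, "claw": 4.8},
])

```text
time_s: 19.25
tcp_pos: [0.6195, 0.0214, 0.0951]
ee_rot: [[0.003, -1.0, 0.001], [-1.0, -0.003, 0.001], [-0.001, -0.001, -1.0]]
wrist_force: [-3.0, 0.7, 6.1]
gripper_width: 0.617
gripper_force: 30.0
```

Down on the plate. Releasing, rising and moving back a little to look at the block and the rack.

drive_tool([
  {"tx": 0, "ty": 0, "tz": 0, "ax": 0, "ay": 0, "az": 0, "claw": 8},
  {"tx": 0, "ty": 0, "tz": 0, "ax": 0, "ay": 0, "az": 0, "claw": 8},
  {"tx": 0, "ty": 0, "tz": 0, "ax": 0, "ay": 0, "az": 0, "claw": 8},
  {"tx": 0, "ty": 0, "tz": 0, "ax": 0, "ay": 0, "az": 0, "claw": 8},
  {"tx": 0, "ty": 0, "tz": -2, "ax": 0, "ay": 0, "az": 0, "claw": 8},
  {"tx": 0, "ty": 0, "tz": -4, "ax": 0, "ay": 0, "az": 0, "claw": 8},
  {"tx": 0, "ty": 0, "tz": -4, "ax": 0, "ay": 0, "az": 0, "claw": 8},
  {"tx": 0, "ty": 0, "tz": -4, "ax": 0, "ay": 0, "az": 0, "claw": 3},
  {"tx": 0, "ty": 0, "tz": -1, "ax": 0, "ay": 0, "az": 0, "claw": 3},
  {"tx": 0, "ty": 0, "tz": 0, "ax": 0, "ay": 0, "az": 0, "claw": 3},
])

```text
time_s: 20.08
tcp_pos: [0.6215, 0.0214, 0.2489]
ee_rot: [[0.003, -1.0, 0.009], [-1.0, -0.003, 0.003], [-0.003, -0.009, -1.0]]
wrist_force: [-0.1, -1.0, -0.1]
gripper_width: 0.774
gripper_force: 0.0
```

drive_tool([
  {"tx": -3, "ty": 0, "tz": 0, "ax": 0, "ay": 0, "az": 0, "claw": 3},
  {"tx": -3, "ty": 0, "tz": 0, "ax": 0, "ay": 0, "az": 0, "claw": 3},
  {"tx": 0, "ty": 0, "tz": 0, "ax": 0, "ay": 0, "az": 0, "claw": 3},
  {"tx": 0, "ty": 0, "tz": 0, "ax": 0, "ay": 0, "az": 0, "claw": 3},
])

```text
time_s: 20.42
tcp_pos: [0.6185, 0.0823, 0.2423]
ee_rot: [[0.005, -1.0, -0.003], [-1.0, -0.005, 0.0], [-0.0, 0.003, -1.0]]
wrist_force: [0.2, 0.9, -0.4]
gripper_width: 0.477
gripper_force: 0.0
```

```bash
python3 plan.py .62 .02 .2 -90; cat > m6.py <<'E'
from h import *
s,p,d,C=shot("wrist","w7");X=cloud(d,C);z=X[...,2]
m=(abs(z-.114)<.006)&(abs(X[...,0]-.62)<.05);m[250:]=0;print("block",np.nanmedian(z[m]),rect(m,.114,C))
m=(z>.03)&(z<.05)&(X[...,0]<.53);m[250:]=0;print("rack",rect(m,.04,C))
m=(z>.105)&(X[...,0]<.53)&(z<.13);m[250:]=0
n,l,st,ce=cv2.connectedComponentsWithStats(m.astype(np.uint8))
for i in range(1,n):
    if st[i,4]>15:print("needle",st[i,4],np.nanmean(X[l==i],0).round(4))
s,p,d,C=shot("top");X=cloud(d,C);z=X[...,2]
m=(z>.1)&(z<.118)&(X[...,0]>.57)&(X[...,0]<.67);print("top block",rect(m,.114,C))
E
python3 m6.py
```

```text
t cm [ 6.24 -0.13  4.23] | 7.5 rot [0.0031 0.0005 0.0051] yaw now -89.7 j [ 22.  21.   2.  -0. -71. -22.] t 20.4
block 0.11406275219275364 [620.2  19.1 131.8  54.  -89.8]
rack [4.749e+02 4.000e-01 1.622e+02 4.770e+01 8.510e+01]
needle 99 [ 0.4693 -0.0602  0.1113]
needle 294 [ 0.4718 -0.0322  0.113 ]
needle 264 [ 0.4746 -0.0006  0.113 ]
needle 221 [0.4801 0.0623 0.1132]
top block [620.1  10.8 106.8  52.3  89.7]
```

View pics/w7.png

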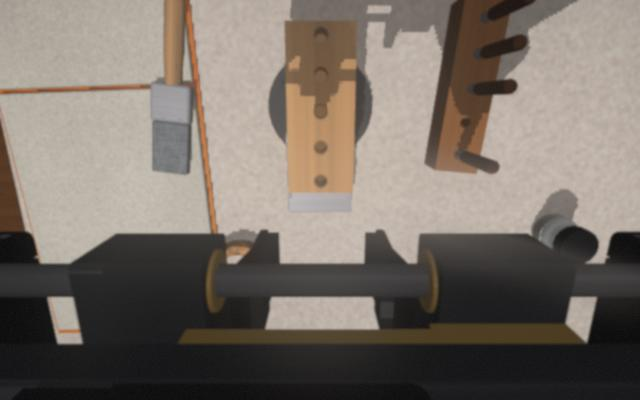

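The block lies on the plate (pixels 286–355 × 20–193), with a grey strip below it at (320,203). I'll check whether that strip is the tab or exposed plate.

```bash
python3 - <<'E'
from h import *
s,p,d,C=shot("wrist");X=cloud(d,C)
for v in range(185,216,4):print(v,X[v,320].round(4))
for q in [(.62,.019+.112-.056*2-.0,.114)]:pass
# holes: dark spots on block top
m=(p[:,286:356].max(2)<110)
g=np.zeros(p.shape[:2],np.uint8);g[140:193,290:352]=(p[140:193,290:352].max(2)<105)
n,l,st,ce=cv2.connectedComponentsWithStats(g)
for i in range(1,n):
    if st[i,4]>20:print(ce[i].round(1),st[i,4],plane(ce[i],.114,C).round(4))
E
```

```text
185 [0.6203 0.0801 0.1034]
189 [0.6202 0.081  0.1142]
193 [0.6202 0.0843 0.1148]
197 [0.6204 0.1069 0.0442]
201 [0.6204 0.1119 0.0419]
205 [0.6204 0.1168 0.0401]
209 [0.6203 0.1211 0.0408]
213 [0.6204 0.1383 0.001 ]
```

The strip is the tab (z ≈ 42 mm), so the block is flush at (620, 19). The first needle is at about (0.480, 0.0635).

drive_tool([
  {"tx": 0.4, "ty": 2.8, "tz": 0, "ax": 0, "ay": 0, "az": 0.005, "claw": 4},
  {"tx": 0.4, "ty": 2.8, "tz": 0, "ax": 0, "ay": 0, "az": 0, "claw": 4},
  {"tx": 0.4, "ty": 2.8, "tz": 0, "ax": 0, "ay": 0, "az": 0, "claw": 4},
  {"tx": 0.4, "ty": 2.8, "tz": 0, "ax": 0, "ay": 0, "az": 0, "claw": 4},
  {"tx": 0.3, "ty": 2.7, "tz": 0, "ax": 0, "ay": 0, "az": 0, "claw": 4},
  {"tx": 0, "ty": 0, "tz": 3, "ax": 0, "ay": 0, "az": 0, "claw": 4},
  {"tx": 0, "ty": 0, "tz": 3, "ax": 0, "ay": 0, "az": 0, "claw": 4},
  {"tx": 0, "ty": 0, "tz": 3, "ax": 0, "ay": 0, "az": 0, "claw": 4},
  {"tx": 0, "ty": 0, "tz": 0, "ax": 0, "ay": 0, "az": 0, "claw": 4},
  {"tx": 0, "ty": 0, "tz": 0, "ax": 0, "ay": 0, "az": 0, "claw": 4},
])

```text
time_s: 21.4
tcp_pos: [0.4794, 0.0613, 0.1533]
ee_rot: [[-0.003, -1.0, -0.004], [-1.0, 0.003, -0.001], [0.001, 0.004, -1.0]]
wrist_force: [0.8, 0.4, 0.8]
gripper_width: 0.462
gripper_force: 0.0
```

```bash
python3 plan.py .4798 .0635 .066 -90;python3 m6.py; python3 - <<'E'
from h import *
s=sense();C=cam("wrist",s)
print("tip-region of needle top expected px",proj([[.4798,.0635,.115],[.4798,.0635,.08]],C))
E
```

```text
t cm [-0.23 -0.07  8.73] | 8.7 rot [ 0.0035 -0.001  -0.0027] yaw now -90.2 j [ 27.  12. -25.  -0. -53. -27.] t 21.4
block 0.11412389087721228 [618.3  14.7 123.1  58.  -89.8]
rack [472.9   0.9 161.6  44.   85.1]
needle 106 [ 0.4676 -0.0595  0.1103]
needle 435 [ 0.4701 -0.0323  0.1145]
needle 365 [ 0.4728 -0.001   0.1147]
needle 362 [0.4782 0.0614 0.1136]
top block [620.2  22.  129.2  52.3  89.7]
tip-region of needle top expected px [[325.33201443 225.78692143]
 [324.97336141 208.63672862]]
```

View pics/w7.png

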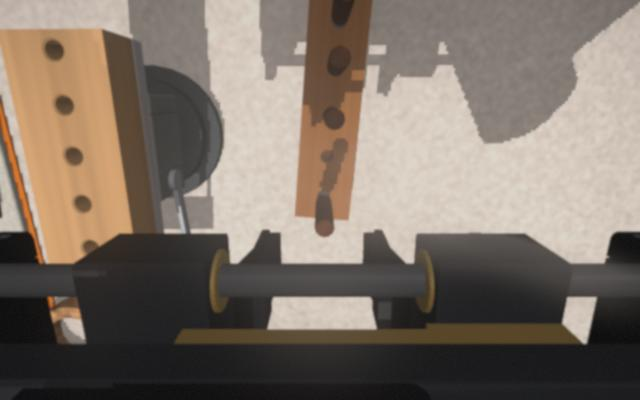

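The needle handle (324,225) is centred between the fingers. Descending to grip it.

drive_tool([
  {"tx": -0.15, "ty": 0, "tz": 2, "ax": 0.003, "ay": 0, "az": 0, "claw": 4},
  {"tx": 0, "ty": 0, "tz": 2.5, "ax": 0, "ay": 0, "az": 0, "claw": 4},
  {"tx": 0, "ty": 0, "tz": 2.5, "ax": 0, "ay": 0, "az": 0, "claw": 4},
  {"tx": 0, "ty": 0, "tz": 1.7, "ax": 0, "ay": 0, "az": 0, "claw": 4},
  {"tx": 0, "ty": 0, "tz": 0, "ax": 0, "ay": 0, "az": 0, "claw": 4},
  {"tx": 0, "ty": 0, "tz": 0, "ax": 0, "ay": 0, "az": 0, "claw": 0.8},
  {"tx": 0, "ty": 0, "tz": 0, "ax": 0, "ay": 0, "az": 0, "claw": 0.8},
  {"tx": 0, "ty": 0, "tz": 0, "ax": 0, "ay": 0, "az": 0, "claw": 0.8},
  {"tx": 0, "ty": 0, "tz": 0, "ax": 0, "ay": 0, "az": 0, "claw": 0.8},
  {"tx": 0, "ty": 0, "tz": 0, "ax": 0, "ay": 0, "az": 0, "claw": 0.8},
])

```text
time_s: 22.33
tcp_pos: [0.4807, 0.0642, 0.068]
ee_rot: [[-0.002, -1.0, 0.004], [-1.0, 0.002, 0.002], [-0.002, -0.004, -1.0]]
wrist_force: [-0.7, 0.8, 0.1]
gripper_width: 0.171
gripper_force: 0.3
```

drive_tool([
  {"tx": 0, "ty": 0, "tz": 0, "ax": 0, "ay": 0, "az": 0, "claw": 0.8},
  {"tx": 0, "ty": 0, "tz": 0, "ax": 0, "ay": 0, "az": 0, "claw": 0.8},
  {"tx": 0, "ty": 0, "tz": -2, "ax": 0, "ay": 0, "az": 0, "claw": 0.8},
  {"tx": 0, "ty": 0, "tz": -3, "ax": 0, "ay": 0, "az": 0, "claw": 0.8},
  {"tx": 0, "ty": 0, "tz": -3, "ax": 0, "ay": 0, "az": 0, "claw": 0.8},
  {"tx": 0, "ty": 0, "tz": -3, "ax": 0, "ay": 0, "az": 0, "claw": 0.8},
  {"tx": 0, "ty": 0, "tz": -2, "ax": 0, "ay": 0, "az": 0, "claw": 0.8},
  {"tx": 0, "ty": 0, "tz": 0, "ax": 0, "ay": 0, "az": 0, "claw": 0.8},
])

```text
time_s: 23.0
tcp_pos: [0.4827, 0.0647, 0.2021]
ee_rot: [[-0.001, -1.0, 0.013], [-1.0, 0.001, 0.004], [-0.004, -0.013, -1.0]]
wrist_force: [-1.0, -0.4, 0.4]
gripper_width: 0.123
gripper_force: 30.0
```

```bash
python3 plan.py .62 .0755 .19 -90
```

```text
t cm [ -1.08 -13.72   1.39] | 13.8 rot [-0.0126  0.0044 -0.001 ] yaw now -90.1 j [ 27.   9. -21.   0. -59. -27.] t 23.0
```

drive_tool([
  {"tx": -0.2, "ty": -2.4, "tz": 0, "ax": 0, "ay": 0, "az": 0, "claw": 0.8},
  {"tx": -0.2, "ty": -2.4, "tz": 0, "ax": 0, "ay": 0, "az": 0, "claw": 0.8},
  {"tx": -0.2, "ty": -2.4, "tz": 0, "ax": 0, "ay": 0, "az": 0, "claw": 0.8},
  {"tx": -0.2, "ty": -2.4, "tz": 0, "ax": 0, "ay": 0, "az": 0, "claw": 0.8},
  {"tx": -0.2, "ty": -2.4, "tz": 0, "ax": 0, "ay": 0, "az": 0, "claw": 0.8},
  {"tx": -0.1, "ty": -1.9, "tz": 0, "ax": 0, "ay": 0, "az": 0, "claw": 0.8},
  {"tx": 0, "ty": 0, "tz": 0, "ax": 0, "ay": 0, "az": 0, "claw": 0.8},
  {"tx": 0, "ty": 0, "tz": 0, "ax": 0, "ay": 0, "az": 0, "claw": 0.8},
  {"tx": 0, "ty": 0, "tz": 0, "ax": 0, "ay": 0, "az": 0, "claw": 0.8},
])

```text
time_s: 23.75
tcp_pos: [0.6179, 0.0744, 0.1962]
ee_rot: [[-0.002, -1.0, 0.0], [-1.0, 0.002, 0.001], [-0.001, -0.0, -1.0]]
wrist_force: [-0.2, 0.1, 0.3]
gripper_width: 0.134
gripper_force: 30.0
```

```bash
python3 plan.py .62 .0755 .18 -90; python3 - <<'E'
from h import *
s,p,d,C=shot("wrist","w8")
cv2.imwrite("pics/w8c.png",cv2.resize(p[0:260,200:440,::-1],None,fx=2.3,fy=2.3))
print("hole px", proj([[.62,.0755,.114],[.62,.0475,.114]],C),"tip px",proj([s["tcp_pos"]+s["ee_rot"]@[0,0,.056]],C))
E
```

```text
t cm [-0.11 -0.21  1.62] | 1.6 rot [-0.0001  0.0006 -0.0023] yaw now -90.1 j [ 22.  23.  -2.  -0. -65. -22.] t 23.8
hole px [[319.45797047 205.99215716]
 [319.30194153 167.24164568]] tip px [[322.44591331 216.09050034]]
```

View pics/w8c.png

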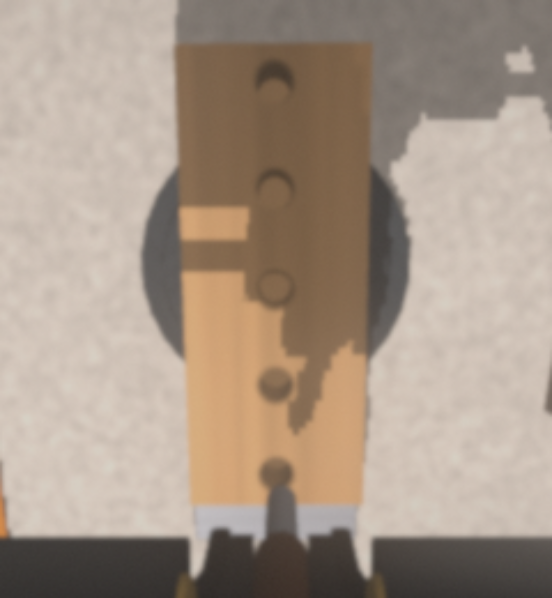

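The tip (crop 282,485) is just past hole 4's mouth (275,472), and the holes agree with projections of the block pose. So TCP = hole position works. Correcting by about 2 mm and going down.

drive_tool([
  {"tx": -0.08, "ty": -0.2, "tz": 0.8, "ax": 0, "ay": 0, "az": 0, "claw": 0.8},
  {"tx": 0, "ty": 0, "tz": 0.6, "ax": 0, "ay": 0, "az": 0, "claw": 0.8},
  {"tx": 0, "ty": 0, "tz": 0, "ax": 0, "ay": 0, "az": 0, "claw": 0.8},
  {"tx": 0, "ty": 0, "tz": 0, "ax": 0, "ay": 0, "az": 0, "claw": 0.8},
  {"tx": 0, "ty": 0, "tz": 0, "ax": 0, "ay": 0, "az": 0, "claw": 0.8},
  {"tx": 0, "ty": 0, "tz": 0, "ax": 0, "ay": 0, "az": 0, "claw": 0.8},
])

```text
time_s: 24.3
tcp_pos: [0.6209, 0.0754, 0.1836]
ee_rot: [[-0.002, -1.0, 0.003], [-1.0, 0.002, 0.001], [-0.001, -0.003, -1.0]]
wrist_force: [0.4, -0.8, -1.1]
gripper_width: 0.131
gripper_force: 30.0
```

```bash
python3 plan.py .62 .0752 .148 -90
```

```text
t cm [0.03 0.1  3.56] | 3.6 rot [-0.0028  0.0011 -0.0019] yaw now -90.1 j [ 22.  24.  -3.   0. -63. -22.] t 24.3
```

drive_tool([
  {"tx": 0.02, "ty": 0.08, "tz": 0.6, "ax": -0.002, "ay": 0, "az": 0, "claw": 0.8},
  {"tx": 0, "ty": 0, "tz": 0.8, "ax": 0, "ay": 0, "az": 0, "claw": 0.8},
  {"tx": 0, "ty": 0, "tz": 0.6, "ax": 0, "ay": 0, "az": 0, "claw": 0.8},
  {"tx": 0, "ty": 0, "tz": 0, "ax": 0, "ay": 0, "az": 0, "claw": 0.8},
])

```text
time_s: 24.63
tcp_pos: [0.6191, 0.0751, 0.161]
ee_rot: [[-0.002, -1.0, -0.003], [-1.0, 0.002, 0.001], [-0.001, 0.003, -1.0]]
wrist_force: [1.1, 1.0, -1.6]
gripper_width: 0.13
gripper_force: 30.0
```

```bash
python3 plan.py .62 .0752 .148 -90
```

```text
t cm [-0.01 -0.1   1.3 ] | 1.3 rot [ 0.003   0.0006 -0.0025] yaw now -90.1 j [ 22.  25.  -5.  -0. -61. -22.] t 24.6
```

drive_tool([
  {"tx": 0, "ty": -0.05, "tz": 0.6, "ax": 0.001, "ay": 0, "az": 0, "claw": 0.8},
  {"tx": 0, "ty": 0, "tz": 0.6, "ax": 0, "ay": 0, "az": 0, "claw": 0.8},
  {"tx": 0, "ty": 0, "tz": 0.2, "ax": 0, "ay": 0, "az": 0, "claw": 0.8},
  {"tx": 0, "ty": 0, "tz": 0, "ax": 0, "ay": 0, "az": 0, "claw": 0.8},
  {"tx": 0, "ty": 0, "tz": 0, "ax": 0, "ay": 0, "az": 0, "claw": 0.8},
])

```text
time_s: 25.05
tcp_pos: [0.6205, 0.0752, 0.149]
ee_rot: [[-0.002, -1.0, 0.001], [-1.0, 0.002, 0.001], [-0.001, -0.001, -1.0]]
wrist_force: [-0.8, 0.4, -1.0]
gripper_width: 0.131
gripper_force: 30.0
```

drive_tool([
  {"tx": 0, "ty": 0, "tz": 0.2, "ax": 0, "ay": 0, "az": 0, "claw": 0.8},
  {"tx": 0, "ty": 0, "tz": 0, "ax": 0, "ay": 0, "az": 0, "claw": 0.8},
  {"tx": 0, "ty": 0, "tz": 0, "ax": 0, "ay": 0, "az": 0, "claw": 0.8},
])

```text
time_s: 25.3
tcp_pos: [0.6207, 0.0753, 0.1478]
ee_rot: [[-0.002, -1.0, 0.002], [-1.0, 0.002, 0.001], [-0.001, -0.002, -1.0]]
wrist_force: [-1.3, 1.2, 3.1]
gripper_width: 0.136
gripper_force: 30.0
```

Bottomed. Releasing and going to the second needle.

drive_tool([
  {"tx": 0, "ty": 0, "tz": 0, "ax": 0, "ay": 0, "az": 0, "claw": 4},
  {"tx": 0, "ty": 0, "tz": 0, "ax": 0, "ay": 0, "az": 0, "claw": 4},
  {"tx": 0, "ty": 0, "tz": 0, "ax": 0, "ay": 0, "az": 0, "claw": 4},
  {"tx": 0, "ty": 0, "tz": 0, "ax": 0, "ay": 0, "az": 0, "claw": 4},
  {"tx": 0, "ty": 0, "tz": -2, "ax": 0, "ay": 0, "az": 0, "claw": 4},
  {"tx": 0, "ty": 0, "tz": -2.5, "ax": 0, "ay": 0, "az": 0, "claw": 4},
  {"tx": 0, "ty": 0, "tz": -2.5, "ax": 0, "ay": 0, "az": 0, "claw": 4},
  {"tx": 1.2, "ty": 2.4, "tz": 0, "ax": 0, "ay": 0, "az": 0, "claw": 4},
  {"tx": 1.25, "ty": 2.4, "tz": 0, "ax": 0, "ay": 0, "az": 0, "claw": 4},
  {"tx": 1.25, "ty": 2.4, "tz": 0, "ax": 0, "ay": 0, "az": 0, "claw": 4},
])

```text
time_s: 26.13
tcp_pos: [0.5477, 0.038, 0.2172]
ee_rot: [[-0.002, -1.0, 0.002], [-1.0, 0.002, 0.001], [-0.001, -0.002, -1.0]]
wrist_force: [-0.3, -0.3, 0.2]
gripper_width: 0.46
gripper_force: 0.0
```

drive_tool([
  {"tx": 1.25, "ty": 2.4, "tz": 0, "ax": 0, "ay": 0, "az": 0, "claw": 4},
  {"tx": 1.25, "ty": 2.4, "tz": 0, "ax": 0, "ay": 0, "az": 0, "claw": 4},
  {"tx": 1.25, "ty": 2.4, "tz": 1, "ax": 0, "ay": 0, "az": 0, "claw": 4},
  {"tx": 0, "ty": 0, "tz": 2.5, "ax": 0, "ay": 0, "az": 0, "claw": 4},
  {"tx": 0, "ty": 0, "tz": 2, "ax": 0, "ay": 0, "az": 0, "claw": 4},
  {"tx": 0, "ty": 0, "tz": 0, "ax": 0, "ay": 0, "az": 0, "claw": 4},
  {"tx": 0, "ty": 0, "tz": 0, "ax": 0, "ay": 0, "az": 0, "claw": 4},
])

```text
time_s: 26.72
tcp_pos: [0.4762, 0.0007, 0.1618]
ee_rot: [[-0.002, -1.0, -0.0], [-1.0, 0.002, 0.0], [-0.0, 0.0, -1.0]]
wrist_force: [0.2, 0.2, -0.5]
gripper_width: 0.46
gripper_force: 0.0
```

```bash
python3 plan.py .4755 .0008 .066 -90;python3 m6.py; python3 - <<'E'
from h import *
s,p,d,C=shot("top");X=cloud(d,C);z=X[...,2]
m=(z>.15)&(z<.22)&(X[...,0]>.59)&(X[...,0]<.65)&(X[...,1]>.05)&(X[...,1]<.1);print("needle1 top",m.sum(),np.nanmax(z[m]) if m.any() else 0,X[m].mean(0).round(4))
E
```

```text
t cm [-0.01  0.07  9.58] | 9.6 rot [ 0.0002  0.     -0.0018] yaw now -90.1 j [ 20.  11. -25.  -0. -54. -20.] t 26.7
block 0.11416049182027141 [618.3 -14.   67.4  58.3  89.9]
rack [471.5 -14.7 137.5  44.   85.1]
needle 341 [ 0.4672 -0.065   0.1147]
needle 335 [ 0.4701 -0.0338  0.1142]
needle 332 [ 0.473  -0.0024  0.1137]
top block [620.2  22.  129.2  52.3  89.7]
needle1 top 35 0.1966819407495598 [0.6152 0.0817 0.1841]
```

drive_tool([
  {"tx": 0.05, "ty": 0.08, "tz": 2.4, "ax": 0, "ay": 0, "az": 0, "claw": 4},
  {"tx": 0, "ty": 0, "tz": 2.5, "ax": 0, "ay": 0, "az": 0, "claw": 4},
  {"tx": 0, "ty": 0, "tz": 2.5, "ax": 0, "ay": 0, "az": 0, "claw": 4},
  {"tx": 0, "ty": 0, "tz": 2.2, "ax": 0, "ay": 0, "az": 0, "claw": 4},
  {"tx": 0, "ty": 0, "tz": 0, "ax": 0, "ay": 0, "az": 0, "claw": 4},
  {"tx": 0, "ty": 0, "tz": 0, "ax": 0, "ay": 0, "az": 0, "claw": 0.8},
  {"tx": 0, "ty": 0, "tz": 0, "ax": 0, "ay": 0, "az": 0, "claw": 0.8},
  {"tx": 0, "ty": 0, "tz": 0, "ax": 0, "ay": 0, "az": 0, "claw": 0.8},
  {"tx": 0, "ty": 0, "tz": 0, "ax": 0, "ay": 0, "az": 0, "claw": 0.8},
  {"tx": 0, "ty": 0, "tz": 0, "ax": 0, "ay": 0, "az": 0, "claw": 0.8},
])

```text
time_s: 27.7
tcp_pos: [0.4763, 0.0008, 0.0672]
ee_rot: [[-0.002, -1.0, 0.003], [-1.0, 0.002, 0.002], [-0.002, -0.003, -1.0]]
wrist_force: [-2.2, 0.7, 1.3]
gripper_width: 0.167
gripper_force: 1.2
```

drive_tool([
  {"tx": 0, "ty": 0, "tz": 0, "ax": 0, "ay": 0, "az": 0, "claw": 0.8},
  {"tx": 0, "ty": 0, "tz": 0, "ax": 0, "ay": 0, "az": 0, "claw": 0.8},
])

```text
time_s: 27.87
tcp_pos: [0.4733, -0.0, 0.0667]
ee_rot: [[-0.003, -1.0, -0.004], [-1.0, 0.003, -0.0], [0.0, 0.004, -1.0]]
wrist_force: [-6.0, 1.6, 8.7]
gripper_width: 0.13
gripper_force: 30.0
```

drive_tool([
  {"tx": 0, "ty": 0, "tz": -2, "ax": 0, "ay": 0, "az": 0, "claw": 0.8},
  {"tx": 0, "ty": 0, "tz": -3, "ax": 0, "ay": 0, "az": 0, "claw": 0.8},
  {"tx": 0, "ty": 0, "tz": -3, "ax": 0, "ay": 0, "az": 0, "claw": 0.8},
  {"tx": 0, "ty": 0, "tz": -3, "ax": 0, "ay": 0, "az": 0, "claw": 0.8},
  {"tx": 0, "ty": 0, "tz": -2, "ax": 0, "ay": 0, "az": 0, "claw": 0.8},
  {"tx": 0, "ty": 0, "tz": 0, "ax": 0, "ay": 0, "az": 0, "claw": 0.8},
  {"tx": 0, "ty": 0, "tz": 0, "ax": 0, "ay": 0, "az": 0, "claw": 0.8},
  {"tx": 0, "ty": 0, "tz": 0, "ax": 0, "ay": 0, "az": 0, "claw": 0.8},
])

```text
time_s: 28.53
tcp_pos: [0.4748, 0.0004, 0.1953]
ee_rot: [[-0.002, -1.0, -0.0], [-1.0, 0.002, 0.001], [-0.001, 0.0, -1.0]]
wrist_force: [-0.3, -0.6, -1.3]
gripper_width: 0.131
gripper_force: 30.0
```

```bash
python3 plan.py .62 .0472 .19 -90; python3 m6.py|tail -4
```

```text
t cm [ -4.72 -14.51   0.54] | 15.3 rot [ 0.0001  0.0012 -0.0025] yaw now -90.1 j [ 20.   9. -22.  -0. -59. -20.] t 28.5
rack [471.8 -12.2 142.7  44.   85.1]
needle 255 [ 0.4673 -0.0648  0.1146]
needle 250 [ 0.4701 -0.0336  0.1143]
top block [620.2  22.  129.2  52.3  89.7]
```

drive_tool([
  {"tx": -0.8, "ty": -2.4, "tz": 0, "ax": 0, "ay": 0, "az": 0, "claw": 0.8},
  {"tx": -0.8, "ty": -2.4, "tz": 0, "ax": 0, "ay": 0, "az": 0, "claw": 0.8},
  {"tx": -0.8, "ty": -2.4, "tz": 0, "ax": 0, "ay": 0, "az": 0, "claw": 0.8},
  {"tx": -0.8, "ty": -2.4, "tz": 0, "ax": 0, "ay": 0, "az": 0, "claw": 0.8},
  {"tx": -0.8, "ty": -2.4, "tz": 0, "ax": 0, "ay": 0, "az": 0, "claw": 0.8},
  {"tx": -0.7, "ty": -2.5, "tz": 0, "ax": 0, "ay": 0, "az": -0.002, "claw": 0.8},
  {"tx": 0, "ty": 0, "tz": 0.6, "ax": 0, "ay": 0, "az": 0, "claw": 0.8},
  {"tx": 0, "ty": 0, "tz": 0.6, "ax": 0, "ay": 0, "az": 0, "claw": 0.8},
  {"tx": 0, "ty": 0, "tz": 0, "ax": 0, "ay": 0, "az": 0, "claw": 0.8},
  {"tx": 0, "ty": 0, "tz": 0, "ax": 0, "ay": 0, "az": 0, "claw": 0.8},
])

```text
time_s: 29.47
tcp_pos: [0.6193, 0.0467, 0.1829]
ee_rot: [[-0.0, -1.0, -0.002], [-1.0, 0.0, 0.0], [-0.0, 0.002, -1.0]]
wrist_force: [-0.3, -0.3, -0.1]
gripper_width: 0.131
gripper_force: 30.0
```

drive_tool([
  {"tx": 0, "ty": 0, "tz": 0, "ax": 0, "ay": 0, "az": 0, "claw": 0.8},
  {"tx": 0, "ty": 0, "tz": 0, "ax": 0, "ay": 0, "az": 0, "claw": 0.8},
])

```text
time_s: 29.63
tcp_pos: [0.6203, 0.047, 0.1848]
ee_rot: [[-0.0, -1.0, 0.002], [-1.0, 0.0, 0.001], [-0.001, -0.002, -1.0]]
wrist_force: [-0.4, -0.5, -0.8]
gripper_width: 0.133
gripper_force: 30.0
```

```bash
python3 plan.py .62 .0472 .1467 -90; cat > m7.py <<'E'
import sys;from h import *
s,p,d,C=shot("wrist","w9");y=float(sys.argv[1]);X=cloud(d,C);T=(X-s["tcp_pos"])@s["ee_rot"]
print("hole px",proj([[.62,y,.114],[.62,y-.028,.114]],C).round(1),"tip px",proj([s["tcp_pos"]+s["ee_rot"]@[0,0,.057]],C).round(1))
m=(T[...,2]>.02)&(T[...,2]<.056)&(np.hypot(T[...,0],T[...,1])<.012);m[245:]=0
v,u=np.nonzero(m);print("shaft px: n",m.sum(),"top row",v.min(),"u there",u[v<v.min()+6].mean().round(1), "tool xy of shaft",np.nanmedian(T[m],0).round(4))
cv2.imwrite("pics/w9c.png",cv2.resize(p[100:260,240:400,::-1],None,fx=3.5,fy=3.5))
E
python3 m7.py .0472
```

```text
t cm [-0.02  0.04  3.81] | 3.8 rot [-0.0019  0.0011 -0.    ] yaw now -90.0 j [ 19.  23.  -3.  -0. -63. -19.] t 29.6
hole px [[323.  209.5]
 [323.1 169. ]] tip px [[322.4 215.6]]
shaft px: n 223 top row 211 u there 321.7 tool xy of shaft [ 0.0047 -0.0003  0.034 ]
```

drive_tool([
  {"tx": -0.05, "ty": 0.02, "tz": 0.7, "ax": 0, "ay": 0, "az": 0, "claw": 0.8},
  {"tx": 0, "ty": 0, "tz": 0.8, "ax": 0, "ay": 0, "az": 0, "claw": 0.8},
  {"tx": 0, "ty": 0, "tz": 0.7, "ax": 0, "ay": 0, "az": 0, "claw": 0.8},
  {"tx": 0, "ty": 0, "tz": 0, "ax": 0, "ay": 0, "az": 0, "claw": 0.8},
  {"tx": 0, "ty": 0, "tz": 0, "ax": 0, "ay": 0, "az": 0, "claw": 0.8},
])

```text
time_s: 30.1
tcp_pos: [0.62, 0.0475, 0.1612]
ee_rot: [[0.0, -1.0, -0.001], [-1.0, -0.0, 0.0], [-0.0, 0.001, -1.0]]
wrist_force: [0.6, 0.5, 0.6]
gripper_width: 0.13
gripper_force: 30.0
```

drive_tool([
  {"tx": 0, "ty": 0, "tz": 0.6, "ax": 0, "ay": 0, "az": 0, "claw": 0.8},
  {"tx": 0, "ty": 0, "tz": 0.6, "ax": 0, "ay": 0, "az": 0, "claw": 0.8},
  {"tx": 0, "ty": 0, "tz": 0.3, "ax": 0, "ay": 0, "az": 0, "claw": 0.8},
  {"tx": 0, "ty": 0, "tz": 0, "ax": 0, "ay": 0, "az": 0, "claw": 0.8},
  {"tx": 0, "ty": 0, "tz": 0, "ax": 0, "ay": 0, "az": 0, "claw": 0.8},
])

```text
time_s: 30.52
tcp_pos: [0.6206, 0.0476, 0.1471]
ee_rot: [[0.0, -1.0, 0.001], [-1.0, -0.0, 0.001], [-0.001, -0.001, -1.0]]
wrist_force: [-0.2, -0.3, -0.2]
gripper_width: 0.131
gripper_force: 30.0
```

drive_tool([
  {"tx": 0, "ty": 0, "tz": 0.15, "ax": 0, "ay": 0, "az": 0, "claw": 0.8},
  {"tx": 0, "ty": 0, "tz": 0, "ax": 0, "ay": 0, "az": 0, "claw": 0.8},
  {"tx": 0, "ty": 0, "tz": 0, "ax": 0, "ay": 0, "az": 0, "claw": 4},
  {"tx": 0, "ty": 0, "tz": 0, "ax": 0, "ay": 0, "az": 0, "claw": 4},
  {"tx": 0, "ty": 0, "tz": 0, "ax": 0, "ay": 0, "az": 0, "claw": 4},
  {"tx": 0, "ty": 0, "tz": 0, "ax": 0, "ay": 0, "az": 0, "claw": 4},
  {"tx": 0, "ty": 0, "tz": -2, "ax": 0, "ay": 0, "az": 0, "claw": 4},
  {"tx": 0, "ty": 0, "tz": -2.5, "ax": 0, "ay": 0, "az": 0, "claw": 4},
  {"tx": 0, "ty": 0, "tz": -2.5, "ax": 0, "ay": 0, "az": 0, "claw": 4},
])

```text
time_s: 31.27
tcp_pos: [0.62, 0.0475, 0.2155]
ee_rot: [[-0.0, -1.0, -0.001], [-1.0, 0.0, 0.0], [-0.0, 0.001, -1.0]]
wrist_force: [-0.0, 0.5, -0.2]
gripper_width: 0.447
gripper_force: 0.0
```

drive_tool([
  {"tx": 1.3, "ty": 2.4, "tz": 0, "ax": 0, "ay": 0, "az": 0, "claw": 4},
  {"tx": 1.3, "ty": 2.4, "tz": 0, "ax": 0, "ay": 0, "az": 0, "claw": 4},
  {"tx": 1.3, "ty": 2.5, "tz": 0, "ax": 0, "ay": 0, "az": 0, "claw": 4},
  {"tx": 1.3, "ty": 2.5, "tz": 0, "ax": 0, "ay": 0, "az": 0, "claw": 4},
  {"tx": 1.3, "ty": 2.5, "tz": 0, "ax": 0, "ay": 0, "az": 0, "claw": 4},
  {"tx": 1.4, "ty": 2.5, "tz": 1, "ax": 0, "ay": 0, "az": 0, "claw": 4},
  {"tx": 0, "ty": 0, "tz": 2.5, "ax": 0, "ay": 0, "az": 0, "claw": 4},
  {"tx": 0, "ty": 0, "tz": 2, "ax": 0, "ay": 0, "az": 0, "claw": 4},
  {"tx": 0, "ty": 0, "tz": 0, "ax": 0, "ay": 0, "az": 0, "claw": 4},
  {"tx": 0, "ty": 0, "tz": 0, "ax": 0, "ay": 0, "az": 0, "claw": 4},
])

```text
time_s: 32.1
tcp_pos: [0.4722, -0.0316, 0.1601]
ee_rot: [[0.0, -1.0, -0.001], [-1.0, -0.0, 0.0], [-0.0, 0.001, -1.0]]
wrist_force: [0.9, -0.6, 0.1]
gripper_width: 0.46
gripper_force: 0.0
```

```bash
python3 plan.py .4725 -.0315 .066 -90;python3 m6.py; python3 - <<'E'
from h import *
s,p,d,C=shot("top");X=cloud(d,C);z=X[...,2]
m=(z>.175)&(z<.22)&(X[...,0]>.59)&(X[...,0]<.65)&(X[...,1]>.0)&(X[...,1]<.1)
n,l=cv2.connectedComponents(m.astype(np.uint8))
for i in range(1,n):print("standing",np.nanmax(z[l==i]),X[l==i].mean(0).round(4))
E
```

```text
t cm [-0.   -0.03  9.41] | 9.4 rot [0.0006 0.0001 0.0001] yaw now -90.0 j [ 16.  11. -25.  -0. -54. -16.] t 32.1
block 0.114127179815771 [620.1 -31.8  58.   37.6   0. ]
rack [470.1 -31.6 105.3  44.   85.1]
needle 336 [ 0.4672 -0.0656  0.1142]
needle 338 [ 0.47   -0.0343  0.1137]
top block [621.4  19.5 129.2  54.8  89.7]
standing 0.19702503951312078 [0.614  0.0782 0.1925]
standing 0.19649778240963045 [0.6149 0.0488 0.1925]
```

drive_tool([
  {"tx": 0.03, "ty": 0, "tz": 2.3, "ax": 0, "ay": 0, "az": 0, "claw": 4},
  {"tx": 0, "ty": 0, "tz": 2.5, "ax": 0, "ay": 0, "az": 0, "claw": 4},
  {"tx": 0, "ty": 0, "tz": 2.5, "ax": 0, "ay": 0, "az": 0, "claw": 4},
  {"tx": 0, "ty": 0, "tz": 2.1, "ax": 0, "ay": 0, "az": 0, "claw": 4},
  {"tx": 0, "ty": 0, "tz": 0, "ax": 0, "ay": 0, "az": 0, "claw": 4},
  {"tx": 0, "ty": 0, "tz": 0, "ax": 0, "ay": 0, "az": 0, "claw": 0.8},
  {"tx": 0, "ty": 0, "tz": 0, "ax": 0, "ay": 0, "az": 0, "claw": 0.8},
  {"tx": 0, "ty": 0, "tz": 0, "ax": 0, "ay": 0, "az": 0, "claw": 0.8},
  {"tx": 0, "ty": 0, "tz": 0, "ax": 0, "ay": 0, "az": 0, "claw": 0.8},
  {"tx": 0, "ty": 0, "tz": 0, "ax": 0, "ay": 0, "az": 0, "claw": 0.8},
])

```text
time_s: 33.08
tcp_pos: [0.4732, -0.0313, 0.0676]
ee_rot: [[0.0, -1.0, 0.003], [-1.0, -0.0, 0.002], [-0.002, -0.003, -1.0]]
wrist_force: [-1.1, 0.1, 1.9]
gripper_width: 0.165
gripper_force: 0.7
```

drive_tool([
  {"tx": 0, "ty": 0, "tz": 0, "ax": 0, "ay": 0, "az": 0, "claw": 0.8},
  {"tx": 0, "ty": 0, "tz": 0, "ax": 0, "ay": 0, "az": 0, "claw": 0.8},
  {"tx": 0, "ty": 0, "tz": 0, "ax": 0, "ay": 0, "az": 0, "claw": 0.8},
])

```text
time_s: 33.33
tcp_pos: [0.4705, -0.032, 0.0672]
ee_rot: [[-0.0, -1.0, -0.003], [-1.0, 0.0, 0.0], [-0.0, 0.003, -1.0]]
wrist_force: [-6.8, 1.5, 8.6]
gripper_width: 0.129
gripper_force: 30.0
```

drive_tool([
  {"tx": 0, "ty": 0, "tz": -2, "ax": 0, "ay": 0, "az": 0, "claw": 0.8},
  {"tx": 0, "ty": 0, "tz": -3, "ax": 0, "ay": 0, "az": 0, "claw": 0.8},
  {"tx": 0, "ty": 0, "tz": -3, "ax": 0, "ay": 0, "az": 0, "claw": 0.8},
  {"tx": 0, "ty": 0, "tz": -3, "ax": 0, "ay": 0, "az": 0, "claw": 0.8},
  {"tx": 0, "ty": 0, "tz": -2, "ax": 0, "ay": 0, "az": 0, "claw": 0.8},
  {"tx": 0, "ty": 0, "tz": 0, "ax": 0, "ay": 0, "az": 0, "claw": 0.8},
  {"tx": 0, "ty": 0, "tz": 0, "ax": 0, "ay": 0, "az": 0, "claw": 0.8},
  {"tx": 0, "ty": 0, "tz": 0, "ax": 0, "ay": 0, "az": 0, "claw": 0.8},
])

```text
time_s: 34.0
tcp_pos: [0.4716, -0.0317, 0.1958]
ee_rot: [[-0.0, -1.0, -0.0], [-1.0, 0.0, 0.001], [-0.001, 0.0, -1.0]]
wrist_force: [-0.3, 0.4, -1.0]
gripper_width: 0.127
gripper_force: 30.0
```

```bash
python3 plan.py .62 .0194 .185 -90; python3 m6.py
```

```text
t cm [ -5.11 -14.83   1.08] | 15.7 rot [ 0.0001  0.0013 -0.0004] yaw now -90.0 j [ 16.   8. -22.  -0. -59. -16.] t 34.0
block 0.1141141136918869 [620.3 -24.   57.6  52.7  -0. ]
rack [470.3 -28.4 111.3  44.   85. ]
needle 249 [ 0.4672 -0.0656  0.1142]
top block [621.4  19.5 129.2  54.8  89.7]
```

drive_tool([
  {"tx": -0.85, "ty": -2.45, "tz": 0, "ax": 0, "ay": 0, "az": 0, "claw": 0.8},
  {"tx": -0.85, "ty": -2.45, "tz": 0, "ax": 0, "ay": 0, "az": 0, "claw": 0.8},
  {"tx": -0.85, "ty": -2.45, "tz": 0, "ax": 0, "ay": 0, "az": 0, "claw": 0.8},
  {"tx": -0.85, "ty": -2.45, "tz": 0, "ax": 0, "ay": 0, "az": 0, "claw": 0.8},
  {"tx": -0.85, "ty": -2.45, "tz": 0, "ax": 0, "ay": 0, "az": 0, "claw": 0.8},
  {"tx": -0.85, "ty": -2.55, "tz": 0, "ax": 0, "ay": 0, "az": 0, "claw": 0.8},
  {"tx": 0, "ty": 0, "tz": 0.6, "ax": 0, "ay": 0, "az": 0, "claw": 0.8},
  {"tx": 0, "ty": 0, "tz": 0.5, "ax": 0, "ay": 0, "az": 0, "claw": 0.8},
  {"tx": 0, "ty": 0, "tz": 0, "ax": 0, "ay": 0, "az": 0, "claw": 0.8},
  {"tx": 0, "ty": 0, "tz": 0, "ax": 0, "ay": 0, "az": 0, "claw": 0.8},
])

```text
time_s: 34.93
tcp_pos: [0.619, 0.0189, 0.1845]
ee_rot: [[-0.0, -1.0, -0.002], [-1.0, 0.0, 0.0], [-0.0, 0.002, -1.0]]
wrist_force: [0.3, -0.4, 0.9]
gripper_width: 0.126
gripper_force: 30.0
```

drive_tool([
  {"tx": 0, "ty": 0, "tz": 0, "ax": 0, "ay": 0, "az": 0, "claw": 0.8},
  {"tx": 0, "ty": 0, "tz": 0, "ax": 0, "ay": 0, "az": 0, "claw": 0.8},
])

```text
time_s: 35.1
tcp_pos: [0.6201, 0.0191, 0.1863]
ee_rot: [[-0.0, -1.0, 0.002], [-1.0, 0.0, 0.001], [-0.001, -0.002, -1.0]]
wrist_force: [0.1, -0.1, -0.3]
gripper_width: 0.129
gripper_force: 30.0
```

```bash
python3 plan.py .62 .0194 .1467 -90;python3 m7.py .0194
```

```text
t cm [-0.02  0.01  3.96] | 4.0 rot [-0.002   0.0011 -0.0001] yaw now -90.0 j [ 17.  23.  -3.  -0. -63. -17.] t 35.1
hole px [[322.7 208.9]
 [322.7 168.7]] tip px [[322.4 215.6]]
shaft px: n 227 top row 211 u there 321.9 tool xy of shaft [ 0.0046 -0.0003  0.0345]
```

View pics/w9c.png

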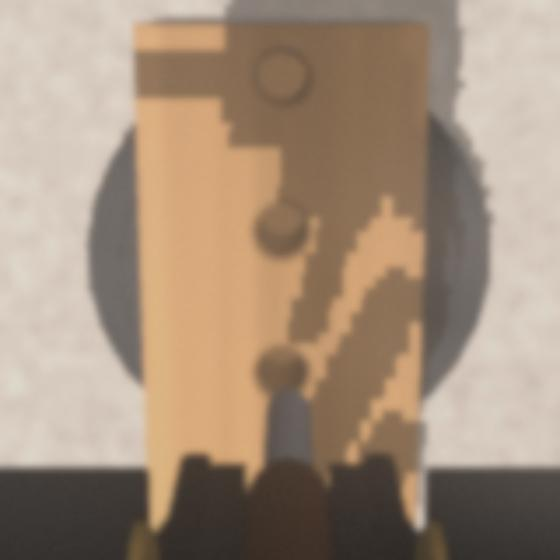

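The hole appears about 3 px up and 2 px left of the prediction, so the block has moved about 2 mm. The target becomes (0.6213, 0.0177).

drive_tool([
  {"tx": 0.13, "ty": -0.12, "tz": 0.5, "ax": 0, "ay": 0, "az": 0, "claw": 0.8},
  {"tx": 0, "ty": 0, "tz": 0.4, "ax": 0, "ay": 0, "az": 0, "claw": 0.8},
  {"tx": 0, "ty": 0, "tz": 0, "ax": 0, "ay": 0, "az": 0, "claw": 0.8},
  {"tx": 0, "ty": 0, "tz": 0.7, "ax": 0, "ay": 0, "az": 0, "claw": 0.8},
  {"tx": 0, "ty": 0, "tz": 0.6, "ax": 0, "ay": 0, "az": 0, "claw": 0.8},
  {"tx": 0, "ty": 0, "tz": 0, "ax": 0, "ay": 0, "az": 0, "claw": 0.8},
  {"tx": 0, "ty": 0, "tz": 0, "ax": 0, "ay": 0, "az": 0, "claw": 0.8},
])

```text
time_s: 35.73
tcp_pos: [0.6213, 0.018, 0.1629]
ee_rot: [[-0.0, -1.0, -0.0], [-1.0, 0.0, 0.001], [-0.001, 0.0, -1.0]]
wrist_force: [-0.7, 0.0, -0.8]
gripper_width: 0.131
gripper_force: 30.0
```

drive_tool([
  {"tx": 0, "ty": 0, "tz": 0.6, "ax": 0, "ay": 0, "az": 0, "claw": 0.8},
  {"tx": 0, "ty": 0, "tz": 0.6, "ax": 0, "ay": 0, "az": 0, "claw": 0.8},
  {"tx": 0, "ty": 0, "tz": 0.4, "ax": 0, "ay": 0, "az": 0, "claw": 0.8},
  {"tx": 0, "ty": 0, "tz": 0, "ax": 0, "ay": 0, "az": 0, "claw": 0.8},
  {"tx": 0, "ty": 0, "tz": 0.15, "ax": 0, "ay": 0, "az": 0, "claw": 0.8},
  {"tx": 0, "ty": 0, "tz": 0, "ax": 0, "ay": 0, "az": 0, "claw": 0.8},
  {"tx": 0, "ty": 0, "tz": 0, "ax": 0, "ay": 0, "az": 0, "claw": 0.8},
])

```text
time_s: 36.32
tcp_pos: [0.622, 0.018, 0.1473]
ee_rot: [[0.0, -1.0, 0.002], [-1.0, -0.0, 0.001], [-0.001, -0.002, -1.0]]
wrist_force: [-1.3, 0.3, 4.1]
gripper_width: 0.127
gripper_force: 30.0
```

drive_tool([
  {"tx": 0, "ty": 0, "tz": 0, "ax": 0, "ay": 0, "az": 0, "claw": 4},
  {"tx": 0, "ty": 0, "tz": 0, "ax": 0, "ay": 0, "az": 0, "claw": 4},
  {"tx": 0, "ty": 0, "tz": 0, "ax": 0, "ay": 0, "az": 0, "claw": 4},
  {"tx": 0, "ty": 0, "tz": 0, "ax": 0, "ay": 0, "az": 0, "claw": 4},
  {"tx": 0, "ty": 0, "tz": -2, "ax": 0, "ay": 0, "az": 0, "claw": 4},
  {"tx": 0, "ty": 0, "tz": -2.5, "ax": 0, "ay": 0, "az": 0, "claw": 4},
  {"tx": 0, "ty": 0, "tz": -2.5, "ax": 0, "ay": 0, "az": 0, "claw": 4},
])

```text
time_s: 36.9
tcp_pos: [0.6211, 0.0179, 0.216]
ee_rot: [[-0.0, -1.0, -0.001], [-1.0, 0.0, 0.0], [-0.0, 0.001, -1.0]]
wrist_force: [0.9, 0.3, -0.2]
gripper_width: 0.448
gripper_force: 0.0
```

drive_tool([
  {"tx": 1.35, "ty": 2.55, "tz": 0, "ax": 0, "ay": 0, "az": 0, "claw": 4},
  {"tx": 1.35, "ty": 2.55, "tz": 0, "ax": 0, "ay": 0, "az": 0, "claw": 4},
  {"tx": 1.35, "ty": 2.55, "tz": 0, "ax": 0, "ay": 0, "az": 0, "claw": 4},
  {"tx": 1.35, "ty": 2.55, "tz": 0, "ax": 0, "ay": 0, "az": 0, "claw": 4},
  {"tx": 1.35, "ty": 2.55, "tz": 0, "ax": 0, "ay": 0, "az": 0, "claw": 4},
  {"tx": 1.35, "ty": 2.55, "tz": 1, "ax": 0, "ay": 0, "az": 0, "claw": 4},
  {"tx": 0, "ty": 0, "tz": 2.5, "ax": 0, "ay": 0, "az": 0, "claw": 4},
  {"tx": 0, "ty": 0, "tz": 2, "ax": 0, "ay": 0, "az": 0, "claw": 4},
  {"tx": 0, "ty": 0, "tz": 0, "ax": 0, "ay": 0, "az": 0, "claw": 4},
  {"tx": 0, "ty": 0, "tz": 0, "ax": 0, "ay": 0, "az": 0, "claw": 4},
])

```text
time_s: 37.73
tcp_pos: [0.4684, -0.0631, 0.1606]
ee_rot: [[0.0, -1.0, -0.001], [-1.0, -0.0, 0.0], [-0.0, 0.001, -1.0]]
wrist_force: [-0.1, -0.6, -0.1]
gripper_width: 0.462
gripper_force: 0.0
```

```bash
python3 plan.py .4688 -.0632 .066 -90;python3 m6.py
```

```text
t cm [ 0.01 -0.05  9.46] | 9.5 rot [0.0007 0.0002 0.0002] yaw now -90.0 j [ 12.  11. -25.  -0. -54. -12.] t 37.7
block 0.11380351081319837 [625.5 -48.1  46.3   7.4   0. ]
rack [468.6 -47.8  74.9  44.   85.1]
needle 335 [ 0.4669 -0.0662  0.1137]
top block [621.4  19.5 129.2  54.8  89.7]
```

drive_tool([
  {"tx": 0.05, "ty": 0, "tz": 2.3, "ax": 0, "ay": 0, "az": 0, "claw": 4},
  {"tx": 0, "ty": 0, "tz": 2.5, "ax": 0, "ay": 0, "az": 0, "claw": 4},
  {"tx": 0, "ty": 0, "tz": 2.5, "ax": 0, "ay": 0, "az": 0, "claw": 4},
  {"tx": 0, "ty": 0, "tz": 2.1, "ax": 0, "ay": 0, "az": 0, "claw": 4},
  {"tx": 0, "ty": 0, "tz": 0, "ax": 0, "ay": 0, "az": 0, "claw": 4},
  {"tx": 0, "ty": 0, "tz": 0, "ax": 0, "ay": 0, "az": 0, "claw": 0.8},
  {"tx": 0, "ty": 0, "tz": 0, "ax": 0, "ay": 0, "az": 0, "claw": 0.8},
  {"tx": 0, "ty": 0, "tz": 0, "ax": 0, "ay": 0, "az": 0, "claw": 0.8},
  {"tx": 0, "ty": 0, "tz": 0, "ax": 0, "ay": 0, "az": 0, "claw": 0.8},
  {"tx": 0, "ty": 0, "tz": 0, "ax": 0, "ay": 0, "az": 0, "claw": 0.8},
])

```text
time_s: 38.67
tcp_pos: [0.4696, -0.0632, 0.0681]
ee_rot: [[0.0, -1.0, 0.004], [-1.0, -0.0, 0.001], [-0.001, -0.004, -1.0]]
wrist_force: [-0.3, 0.4, 0.8]
gripper_width: 0.171
gripper_force: 0.2
```

drive_tool([
  {"tx": 0, "ty": 0, "tz": 0, "ax": 0, "ay": 0, "az": 0, "claw": 0.8},
  {"tx": 0, "ty": 0, "tz": 0, "ax": 0, "ay": 0, "az": 0, "claw": 0.8},
  {"tx": 0, "ty": 0, "tz": 0, "ax": 0, "ay": 0, "az": 0, "claw": 0.8},
])

```text
time_s: 38.92
tcp_pos: [0.4681, -0.0635, 0.0676]
ee_rot: [[0.0, -1.0, -0.0], [-1.0, -0.0, 0.001], [-0.001, 0.0, -1.0]]
wrist_force: [-3.6, 1.0, 6.0]
gripper_width: 0.126
gripper_force: 30.0
```

drive_tool([
  {"tx": 0, "ty": 0, "tz": -2, "ax": 0, "ay": 0, "az": 0, "claw": 0.8},
  {"tx": 0, "ty": 0, "tz": -3, "ax": 0, "ay": 0, "az": 0, "claw": 0.8},
  {"tx": 0, "ty": 0, "tz": -3, "ax": 0, "ay": 0, "az": 0, "claw": 0.8},
  {"tx": 0, "ty": 0, "tz": -3, "ax": 0, "ay": 0, "az": 0, "claw": 0.8},
  {"tx": 0, "ty": 0, "tz": -2, "ax": 0, "ay": 0, "az": 0, "claw": 0.8},
  {"tx": 0, "ty": 0, "tz": 0, "ax": 0, "ay": 0, "az": 0, "claw": 0.8},
  {"tx": 0, "ty": 0, "tz": 0, "ax": 0, "ay": 0, "az": 0, "claw": 0.8},
  {"tx": 0, "ty": 0, "tz": 0, "ax": 0, "ay": 0, "az": 0, "claw": 0.8},
])

```text
time_s: 39.58
tcp_pos: [0.4679, -0.0634, 0.1962]
ee_rot: [[-0.0, -1.0, -0.0], [-1.0, 0.0, 0.001], [-0.001, 0.0, -1.0]]
wrist_force: [0.1, 0.1, -1.2]
gripper_width: 0.132
gripper_force: 30.0
```

```bash
python3 plan.py .6213 -.0103 .185 -90; python3 m6.py
```

```text
t cm [ -5.32 -15.34   1.12] | 16.3 rot [ 0.0001  0.0013 -0.0004] yaw now -90.0 j [ 12.   8. -22.  -0. -59. -12.] t 39.6
block 0.11409543552570807 [620.5 -40.1  57.4  21.8  -0. ]
rack [468.7 -44.8  80.7  44.   85. ]
top block [621.4  19.5 129.2  54.8  89.7]
```

drive_tool([
  {"tx": -0.9, "ty": -2.55, "tz": 0, "ax": 0, "ay": 0, "az": 0, "claw": 0.8},
  {"tx": -0.9, "ty": -2.55, "tz": 0, "ax": 0, "ay": 0, "az": 0, "claw": 0.8},
  {"tx": -0.9, "ty": -2.55, "tz": 0, "ax": 0, "ay": 0, "az": 0, "claw": 0.8},
  {"tx": -0.9, "ty": -2.55, "tz": 0, "ax": 0, "ay": 0, "az": 0, "claw": 0.8},
  {"tx": -0.9, "ty": -2.55, "tz": 0, "ax": 0, "ay": 0, "az": 0, "claw": 0.8},
  {"tx": -0.8, "ty": -2.6, "tz": 0, "ax": 0, "ay": 0, "az": 0, "claw": 0.8},
  {"tx": 0, "ty": 0, "tz": 0.6, "ax": 0, "ay": 0, "az": 0, "claw": 0.8},
  {"tx": 0, "ty": 0, "tz": 0.5, "ax": 0, "ay": 0, "az": 0, "claw": 0.8},
  {"tx": 0, "ty": 0, "tz": 0, "ax": 0, "ay": 0, "az": 0, "claw": 0.8},
  {"tx": 0, "ty": 0, "tz": 0, "ax": 0, "ay": 0, "az": 0, "claw": 0.8},
])

```text
time_s: 40.52
tcp_pos: [0.6208, -0.0109, 0.185]
ee_rot: [[-0.0, -1.0, -0.002], [-1.0, 0.0, 0.0], [-0.0, 0.002, -1.0]]
wrist_force: [0.2, -0.4, 0.8]
gripper_width: 0.134
gripper_force: 30.0
```

drive_tool([
  {"tx": 0, "ty": 0, "tz": 0, "ax": 0, "ay": 0, "az": 0, "claw": 0.8},
  {"tx": 0, "ty": 0, "tz": 0, "ax": 0, "ay": 0, "az": 0, "claw": 0.8},
])

```text
time_s: 40.68
tcp_pos: [0.6217, -0.0107, 0.1868]
ee_rot: [[-0.0, -1.0, 0.002], [-1.0, 0.0, 0.001], [-0.001, -0.002, -1.0]]
wrist_force: [-0.3, 0.2, 0.2]
gripper_width: 0.127
gripper_force: 30.0
```

```bash
python3 plan.py .6213 -.0103 .1475 -90;python3 m7.py -.0103; python3 - <<'E'
from h import *
p=cv2.imread("pics/w9.png");C=cam("wrist",sense())
r=p[140:192,296:346].astype(int);g=cv2.GaussianBlur(cv2.cvtColor(p,cv2.COLOR_BGR2GRAY),(0,0),1)
# block front (upper) edge and the neighbouring hole by Hough
c=cv2.HoughCircles(g[130:215,290:350],cv2.HOUGH_GRADIENT,1,20,param1=40,param2=9,minRadius=5,maxRadius=9)
print(None if c is None else [(np.round(k[:2]+[290,130],1),plane(k[:2]+[290,130],.114,C).round(4)) for k in c[0][:4]])
E
```

```text
t cm [-0.04  0.05  3.93] | 3.9 rot [-0.0019  0.0011 -0.0002] yaw now -90.0 j [ 14.  23.  -3.  -0. -64. -14.] t 40.7
hole px [[325.1 208.9]
 [325.2 168.7]] tip px [[322.4 215.6]]
shaft px: n 235 top row 210 u there 321.7 tool xy of shaft [ 0.005  -0.0003  0.0344]
[(array([322.5, 168.5]), array([[ 0.622 , -0.0384,  0.114 ]])), (array([322.5, 208.5]), array([[ 0.6219, -0.0105,  0.114 ]]))]
```

The hole is found at (0.622, -0.0105), directly under the TCP. Inserting.

drive_tool([
  {"tx": -0.03, "ty": 0, "tz": 0.5, "ax": 0, "ay": 0, "az": 0, "claw": 0.8},
  {"tx": 0, "ty": 0, "tz": 0.4, "ax": 0, "ay": 0, "az": 0, "claw": 0.8},
  {"tx": 0, "ty": 0, "tz": 0, "ax": 0, "ay": 0, "az": 0, "claw": 0.8},
  {"tx": 0, "ty": 0, "tz": 0.7, "ax": 0, "ay": 0, "az": 0, "claw": 0.8},
  {"tx": 0, "ty": 0, "tz": 0.6, "ax": 0, "ay": 0, "az": 0, "claw": 0.8},
  {"tx": 0, "ty": 0, "tz": 0, "ax": 0, "ay": 0, "az": 0, "claw": 0.8},
  {"tx": 0, "ty": 0, "tz": 0, "ax": 0, "ay": 0, "az": 0, "claw": 0.8},
])

```text
time_s: 41.32
tcp_pos: [0.6218, -0.0102, 0.1633]
ee_rot: [[0.0, -1.0, -0.0], [-1.0, -0.0, 0.001], [-0.001, 0.0, -1.0]]
wrist_force: [0.3, -0.7, -0.0]
gripper_width: 0.135
gripper_force: 30.0
```

drive_tool([
  {"tx": 0, "ty": 0, "tz": 0.6, "ax": 0, "ay": 0, "az": 0, "claw": 0.8},
  {"tx": 0, "ty": 0, "tz": 0.6, "ax": 0, "ay": 0, "az": 0, "claw": 0.8},
  {"tx": 0, "ty": 0, "tz": 0.4, "ax": 0, "ay": 0, "az": 0, "claw": 0.8},
  {"tx": 0, "ty": 0, "tz": 0, "ax": 0, "ay": 0, "az": 0, "claw": 0.8},
  {"tx": 0, "ty": 0, "tz": 0.1, "ax": 0, "ay": 0, "az": 0, "claw": 0.8},
  {"tx": 0, "ty": 0, "tz": 0, "ax": 0, "ay": 0, "az": 0, "claw": 0.8},
  {"tx": 0, "ty": 0, "tz": 0, "ax": 0, "ay": 0, "az": 0, "claw": 0.8},
])

```text
time_s: 41.9
tcp_pos: [0.6223, -0.0101, 0.1477]
ee_rot: [[0.0, -1.0, 0.002], [-1.0, -0.0, 0.001], [-0.001, -0.002, -1.0]]
wrist_force: [-1.5, 0.4, 4.6]
gripper_width: 0.129
gripper_force: 30.0
```

Bottomed. Releasing, rising and backing off for the final check.

drive_tool([
  {"tx": 0, "ty": 0, "tz": 0, "ax": 0, "ay": 0, "az": 0, "claw": 4},
  {"tx": 0, "ty": 0, "tz": 0, "ax": 0, "ay": 0, "az": 0, "claw": 4},
  {"tx": 0, "ty": 0, "tz": 0, "ax": 0, "ay": 0, "az": 0, "claw": 4},
  {"tx": 0, "ty": 0, "tz": 0, "ax": 0, "ay": 0, "az": 0, "claw": 4},
  {"tx": 0, "ty": 0, "tz": -2, "ax": 0, "ay": 0, "az": 0, "claw": 4},
  {"tx": 0, "ty": 0, "tz": -2.5, "ax": 0, "ay": 0, "az": 0, "claw": 4},
  {"tx": 0, "ty": 0, "tz": -2.5, "ax": 0, "ay": 0, "az": 0, "claw": 4},
  {"tx": 0, "ty": 0, "tz": -3, "ax": 0, "ay": 0, "az": 0, "claw": 4},
])

```text
time_s: 42.57
tcp_pos: [0.6214, -0.0102, 0.2467]
ee_rot: [[-0.0, -1.0, -0.002], [-1.0, 0.0, 0.001], [-0.001, 0.002, -1.0]]
wrist_force: [0.5, -0.0, -0.8]
gripper_width: 0.46
gripper_force: 0.0
```

drive_tool([
  {"tx": -3, "ty": 0, "tz": 0, "ax": 0, "ay": 0, "az": 0, "claw": 4},
  {"tx": -3, "ty": 0, "tz": 0, "ax": 0, "ay": 0, "az": 0, "claw": 4},
  {"tx": -3, "ty": 0, "tz": 0, "ax": 0, "ay": 0, "az": 0, "claw": 4},
  {"tx": -3, "ty": 1, "tz": 0, "ax": 0, "ay": 0, "az": 0, "claw": 4},
  {"tx": -3, "ty": 2, "tz": 0, "ax": 0, "ay": 0, "az": 0, "claw": 4},
  {"tx": -3, "ty": 2, "tz": 0, "ax": 0, "ay": 0, "az": 0, "claw": 4},
  {"tx": -2, "ty": 2, "tz": 0, "ax": 0, "ay": 0, "az": 0, "claw": 4},
  {"tx": -2, "ty": 2, "tz": 0, "ax": 0, "ay": 0, "az": 0, "claw": 4},
  {"tx": 0, "ty": 0, "tz": 0, "ax": 0, "ay": 0, "az": 0, "claw": 4},
])

```text
time_s: 43.32
tcp_pos: [0.5295, 0.2125, 0.2473]
ee_rot: [[0.004, -1.0, 0.001], [-1.0, -0.004, 0.002], [-0.002, -0.001, -1.0]]
wrist_force: [-0.4, -1.3, -0.5]
gripper_width: 0.457
gripper_force: 0.0
```

```bash
python3 - <<'E'
from h import *
s,p,d,C=shot("scene")
cv2.imwrite("pics/fin.png",cv2.resize(p[130:300,260:460,::-1],None,fx=3.5,fy=3.5))
s,p,d,C=shot("top");X=cloud(d,C);z=X[...,2]
b=(X[...,0]>.56)&(X[...,0]<.68)&(abs(X[...,1]-.02)<.09)
print("block",rect(b&(z>.1)&(z<.118),.114,C))
n,l=cv2.connectedComponents((b&(z>.17)).astype(np.uint8))
for i in range(1,n):print("needle top",np.nanmax(z[l==i]).round(4),X[l==i].mean(0).round(4))
E
```

```text
block [621.4  19.5 129.2  54.8  89.7]
needle top 0.1979 [0.6215 0.0203 0.1914]
needle top 0.1969 [ 0.6176 -0.0011  0.192 ]
needle top 0.1961 [0.6143 0.0781 0.1911]
needle top 0.1974 [0.6152 0.0491 0.1913]
```

View pics/fin.png

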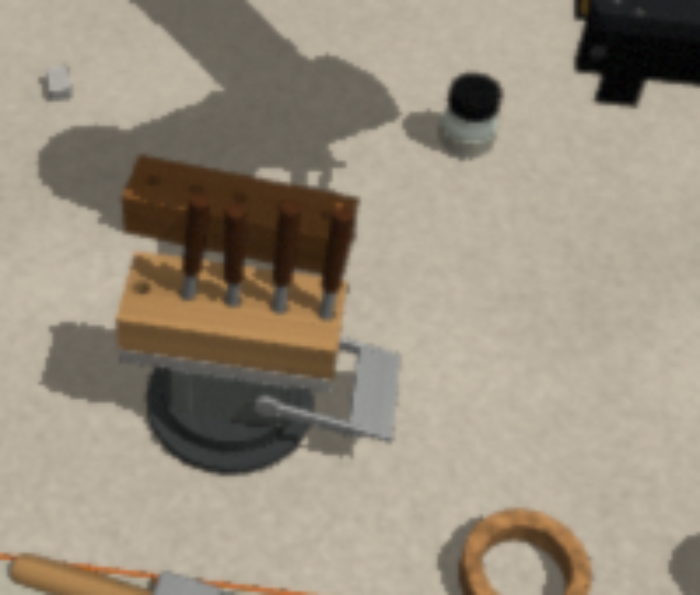

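All four needles stand fully in the block (tops at about 196–198 mm), the block is flush and the lever is down. Handing in.

```bash
python3 -c "
from station import *
print(finish_job())"
```

```text
the job is handed in; nothing more can be done
None
```

The job is handed in: the head is home on the ball and latched, the block lies flush on its plate, and all four needles from the rack stand at the bottom of their holes; the hand-in returned no verdict.

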